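# Refill the screw-top pill jar from the medicine case

## Robot

A 6-joint arm with a two-finger parallel gripper is mounted at the origin on the work surface. World frame = base frame: x ahead of the robot, y to its left, z up, the work surface at z = 0. Lengths are in m, angles in rad, forces in N, time in s.
With the tool pointing down it reaches from about 0.25 to 0.725 m from the base axis. Payload 4 kg.
Tool frame: the origin (TCP) lies between the finger pads, 19 mm behind the fingertips; this is the grasp point; z points along the fingers, y is the line along which they close (so a half turn about z gives the same grasp; the last joint's range is limited). The gripper opens to 85 mm and grips with 20 to 120 N. Pads are 22 mm wide; open, the fingers measure 114 mm over their backs; the gripper's body (76 mm by 85 mm) begins 54 mm behind the grasp point. The pads swing forward as they close: fully open they stand 13 mm farther back than shut.
Start: joints at [1.197, 0.241, 0.005, 1.335, 0, 1.571], TCP at [0.183, 0.465, 0.25] pointing down, gripper open.
Joint ranges: [-2.72, 2.72], [-1.05, 1.87], [-1.09, 1.28], [-1.99, 2.15], [-1.42, 1.44], [-3.14, 3.14]. Speed limits (rad/s): [2.79, 2.79, 3.14, 3.14, 3.14, 3.14].

## Interface

Orientations are given as a unit quaternion [x, y, z, w].
In Python, from workcell import bot gives the robot as it stands.
- The arm moves only by the tool play_rows, never from a script. Its argument "moves" is a list of rows, each a list of 3 entries, a list of its own where there are three numbers: the opening, from -1 (shut) to 1 (fully open), then the shift along the tool's x, y, z in cm, then the turn, a rotation vector about the tool's x, y, z in rad. A call has 1 to 12 rows; each row shifts and turns the commanded pose from where the row before left it, along the tool's axes as they then stand; what a row does not reach is not made up. A row lasts 1/12 s, in which the tool goes at most 41.7 mm and 7.16 degrees, less where a joint would pass 70% of its speed; a pose out of reach is approached as far as the arm can. A call is refused whole if a number of a shift passes 4.17 or a number of a turn 0.125, either way. A call with a gripper value outside its range is refused whole. The fingers move at their own pace and stop on an object; the grip force is fixed at half the most. Time passes only in rows, so rows that do not move let the fingers close. It gives the time, the measured TCP pose, the force and the opening at its end, in the units of the state.
- bot.get_obs(): the state, without advancing time (a new reading comes with each control period).
- bot.camera(name): name is "scene" or "side" or "wrist"; returns (picture, depth): 384x512x3 uint8, red, green, blue; 384x512 float32, m along the optical axis (not along the pixel's ray), 0 where there is no reading.
- bot.camera_info(name): a dict with "K" (3x3 intrinsics, pixels), "world_from_camera" (4x4, takes a point from camera to world coordinates); the wrist camera has in their place "T_tool_cam" (4x4, takes a point from camera to tool coordinates, whose origin is the TCP and whose axes are the flange's). Camera axes: x right, y up, looking along -z (the intrinsics and any distortion apply to the point x, -y, -z); pixel columns grow to the right and rows downward; lengths in m; the calibration is good to about 2 mm. A picture is of the moment at which its call begins: read the wrist's pose just before it. camera_info takes no time and is no camera call.
- bot.job_done(): hands the job in, once; it reports no verdict.
The state is a dict: "clock": time; "joint_pos": joint angles; "joint_vel": joint speeds; "tau": joint torques, N m; "eef_pos": TCP position; "tool_rot": TCP orientation; "ft_force": force on the tool from outside, world axes, zero at the start; "ft_torque": the same for the moment, N m; "grip_width": finger opening in m.
Only numpy, scipy, OpenCV 4.12 (cv2) and the standard library are available. Lean on these libraries where they do the work, as an engineer would, in place of code of your own. Each camera call takes 0.05 s, during which the arm holds its last target. There are 200 camera calls.

## Task

Raise the stiff lid of the medicine case by its steel bar to about 70 degrees from shut, never past upright (it would drop back onto the vase), and leave it standing there while you put every little pill box from the case into the clear jar. Then close the jar: set the blue cap level on the neck, turn it backward (counter-clockwise from above) until you feel it drop into the thread start, and screw it forward (clockwise) until it is fully home, level and never forced. Shut the lid of the case again, and leave the other things on the table where they are.

Things in the scene. Friction and masses are not known exactly. Their poses are not given: they have to be found in the camera images.
- case_lid (a joint): Stiff-hinged white lid (180 x 380 x 8 mm) of the grey medicine case: angle in rad, 0 = shut, 1.57 = upright, stop at 2.0. Friction holds it at any angle; about 4 to 5 N at the bar moves it. It is hinged along the far (+x) rim of the case.
- lid_bar (a point): Middle of the lid's round steel bar, 10 mm thick, 92 mm clear between its posts, parallel to the hinge, 40 mm above the lid's outer face, 150 mm from the hinge line measured along the lid (157 mm straight). Its y is along the bar. Pinch it from straight above, fingers closing across it: it pivots in them, so the tool can point down all the way; release by opening to only about 25 mm.
- lid_hinge (a point): Middle of the lid's hinge line, 60 mm above the table, with the case's axes; y is along the hinge. The lid bar circles it.
- case: Fixed grey open-topped medicine case, 180 (x) x 380 (y) x 60 mm tall, walls 6 mm, inner floor 6 mm above the table; origin at the centre of its underside, z up, x towards the hinge side. A white vase stands close behind it. The pill boxes lie in a row along y in its front half, some 64 mm apart; with the lid at 70 degrees they can be taken from straight above.
- pillbox1: Yellow pocket pill box, rigid, 36 (x) x 24 (y) x 22 mm (z), 25 g, white seam around it; origin at the centre of its underside. May be absent (three to five are present); lies flat on the floor of the case at the start, its x roughly along the case's x.
- pillbox2: Blue pocket pill box, rigid, 36 (x) x 24 (y) x 22 mm (z), 25 g, white seam around it; origin at the centre of its underside. May be absent (three to five are present); lies flat on the floor of the case at the start, its x roughly along the case's x.
- pillbox3: Orange pocket pill box, rigid, 36 (x) x 24 (y) x 22 mm (z), 25 g, white seam around it; origin at the centre of its underside. May be absent (three to five are present); lies flat on the floor of the case at the start, its x roughly along the case's x.
- pillbox4: Green pocket pill box, rigid, 36 (x) x 24 (y) x 22 mm (z), 25 g, white seam around it; origin at the centre of its underside. May be absent (three to five are present); lies flat on the floor of the case at the start, its x roughly along the case's x.
- pillbox5: Red pocket pill box, rigid, 36 (x) x 24 (y) x 22 mm (z), 25 g, white seam around it; origin at the centre of its underside. May be absent (three to five are present); lies flat on the floor of the case at the start, its x roughly along the case's x.
- jar: Clear jar held fast to the table by a rubber foot: 125 mm tall, body 104 mm across, neck 72 mm outside with a white three-start thread; origin at the centre of its underside, z up. The thread starts are 120 degrees apart, at no stated angle. Turned forward while on top of the ridges the cap jams against a stop.
- jar_neck (a point): On the jar's axis at the thread start, 106 mm above the table. Heights of the cap's origin over the table: lugs on top of the ridges 109 to 115 mm (a ridge climbs 6 mm backward over 86 degrees); past a ridge's upper end it drops 9 mm to 106 mm, the thread start (backward stop about 15 degrees on); from there 90 to 105 degrees forward bring it down to 101 mm: home, disc on the rim, stop.
- jar_mouth (a point): Centre of the jar's mouth at the rim, 125 mm above the table; the opening is 64 mm across.
- jar_floor (a point): Centre of the jar's inner floor, 6 mm above the table. In its middle the floor rises to a white dome 14 mm high, so that what falls in slides off to the sides. Inside, the jar is 94 mm across below the neck; the plug of the cap, when home, reaches down to 95 mm above this point, and the pill boxes must lie below that.
- cap: Blue screw cap, 93 mm across, 62 mm tall, about 150 g; origin at the centre of the underside of its plug, z up. The white plug (61 mm across, bevelled) fits loosely into the jar's mouth; the disc lies 24 to 30 mm above the origin. Three lugs 120 degrees apart are hidden in the skirt. It stands upright on its plug at the start.
- cap_knob (a point): On the cap's axis, 52 mm above its origin: a good height for the TCP. The round fluted knob, about 41 mm across, reaches from 30 to 62 mm above the cap's origin; hold it from above at any yaw. A white stripe on its top runs along the cap's x axis.
- tumbler: Empty glass tumbler, 76 mm across, 90 mm tall; origin under its centre; leave alone.
- amber_bottle: Amber bottle, 48 mm across, 85 mm tall; origin under its centre; leave alone.
- candle: White candle tin, 64 mm across, 70 mm tall; origin under its centre; leave alone.
- glasses_case: Brown glasses case, 60 x 155 x 35 mm; origin under its centre; leave alone.
- clock: Black alarm clock, 40 x 90 x 70 mm; origin under its centre; leave alone.
Things that resemble listed ones, but are neither listed nor needed, are in the scene too. There is more than one size of the cap; the one meant has the size given above.

How it is judged:
By the outcome, as a careful person would: the job done as asked, in the order asked, and still so for the second after the job is handed in, with the robot touching nothing.
Of pillbox1, pillbox2, pillbox3, pillbox4, pillbox5 only 3 to 5 are there at a start; the rules pass over those that are not, and their reading is None.
At some moment in a run one of cap may be knocked a few centimetres aside while the robot is not near it.
Once in a run the grip may slacken for a moment while it holds something.
It also fails if it takes over 210 s, if anything falls off the work surface, if the arm or the gripper's body presses on something with over 40 N, if the wrist force passes 120 N, or if a joint passes its speed limit or range.

## Working session

There is one attempt and no reset: what is moved stays moved. The work goes in short steps, Python scripts to look and compute and a tool call to move; the robot and the scene stay as the last step left them, time stands still between calls to the robot, and variables do not carry over. Pictures are saved under pics/ and viewed, on a budget of 14 in all, crops included, one or two more only if the job needs it, and the job is handed in when it is done.

Besides the shell and the picture viewer there is one more tool, called in YAML: its name, and indented under it one key for each argument. play_rows: Moves the arm, as the interface text tells. Its arguments: {"type":"object","properties":{"moves":{"type":"array"}},"required":["moves"]}

```bash
mkdir -p pics; ls
cat > h.py <<'E'
import numpy as np, cv2
from scipy.spatial.transform import Rotation as R
from workcell import bot
def snap(n):
    o=bot.get_obs(); p,d=bot.camera(n); i=bot.camera_info(n)
    if n=="wrist":
        T=np.eye(4);T[:3,:3]=R.from_quat(o['tool_rot']).as_matrix();T[:3,3]=o['eef_pos'];T=T@np.array(i['T_tool_cam'])
    else: T=np.array(i['world_from_camera'])
    return p,d,np.array(i['K']),T
def ray(K,T,u,v):
    r=np.array([(u-K[0,2])/K[0,0],-(v-K[1,2])/K[1,1],-1.]); return T[:3,3],T[:3,:3]@r
def onz(K,T,u,v,z):
    o,r=ray(K,T,u,v); return o+r*(z-o[2])/r[2]
def cloud(d,K,T):
    v,u=np.mgrid[:d.shape[0],:d.shape[1]]
    c=np.stack([(u-K[0,2])/K[0,0]*d,-(v-K[1,2])/K[1,1]*d,-d],-1)
    return c@T[:3,:3].T+T[:3,3]
def save(n,p): cv2.imwrite('pics/'+n+'.png',cv2.cvtColor(p,cv2.COLOR_RGB2BGR))
E
python3 - <<'E'
from h import *
ims=[]
for n in ("scene","side"):
    p,d,K,T=snap(n); np.savez(''+n,p=p,d=d,K=K,T=T); save(n+'0',cv2.resize(p,(800,600),interpolation=cv2.INTER_CUBIC)); print(n,K.tolist(),T.round(3).tolist(),bot.camera_info(n).keys())
print(bot.get_obs())
print(bot.camera_info('wrist'))
E
```

```text
pics
scene [[408.734268624676, 0.0, 255.86243447475172], [0.0, 408.734268624676, 190.4471748978802], [0.0, 0.0, 1.0]] [[0.149, -0.814, 0.561, 1.235], [0.989, 0.117, -0.093, -0.115], [0.011, 0.568, 0.823, 1.082], [0.0, 0.0, 0.0, 1.0]] dict_keys(['K', 'world_from_camera'])
side [[358.2633058429511, 0.0, 257.5200444725139], [0.0, 358.2633058429511, 188.34138876959082], [0.0, 0.0, 1.0]] [[-0.808, 0.457, -0.371, 0.118], [-0.589, -0.644, 0.488, 0.556], [-0.016, 0.613, 0.79, 1.011], [0.0, 0.0, 0.0, 1.0]] dict_keys(['K', 'world_from_camera'])
{'clock': 0.1, 'joint_pos': array([ 1.19698029e+00,  2.41328319e-01,  3.86800416e-03,  1.33523487e+00,
       -2.42391473e-05,  1.57078944e+00]), 'joint_vel': array([ 0.00039304, -0.00197514,  0.00259891,  0.00193464, -0.00069036,
       -0.00141786]), 'tau': array([ 3.32743957e-04, -3.73137903e+01,  2.53009969e+01,  1.08572285e-02,
        4.02799628e-06,  1.56131881e-07]), 'eef_pos': array([0.18239459, 0.46496524, 0.24921008]), 'tool_rot': array([ 1.85818179e-01,  9.82583687e-01, -9.35144051e-04, -1.64519065e-04]), 'ft_force': array([-0.10940126, -0.542967  ,  0.14822325]), 'ft_torque': array([ 0.03750075, -0.00828309, -0.02264091]), 'grip_width': 0.08576824944503242}
{'K': array([[326.58592121,   0.        , 254.75645403],
       [  0.        , 326.58592121, 195.37703581],
       [  0.        ,   0.        ,   1.        ]]), 'T_tool_cam': array([[ 2.92006298e-04,  9.47248211e-01,  3.20500766e-01,
         8.24819698e-02],
       [ 9.99999944e-01, -3.29381433e-04,  6.24013852e-05,
        -6.49662579e-04],
       [ 1.64676602e-04,  3.20500730e-01, -9.47248254e-01,
        -1.24069136e-01],
       [ 0.00000000e+00,  0.00000000e+00,  0.00000000e+00,
         1.00000000e+00]])}
```

View pics/scene0.png

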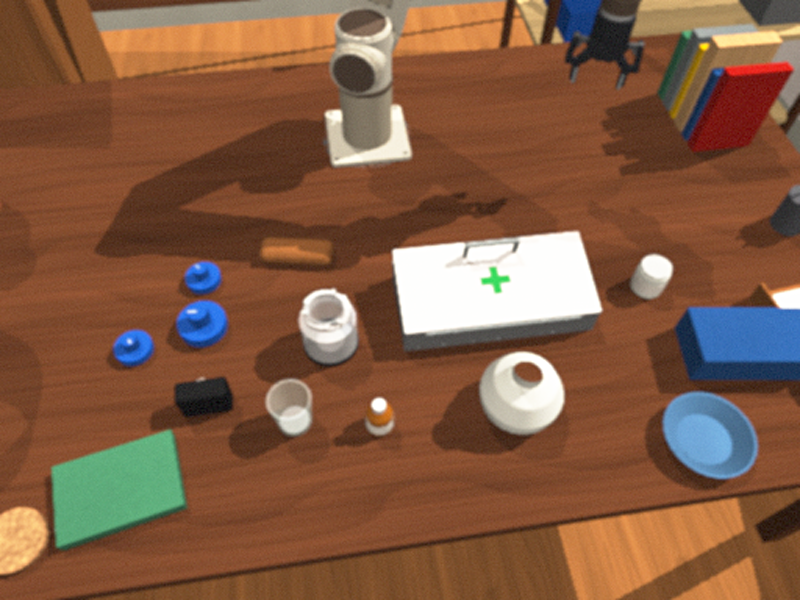

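View pics/side0.png

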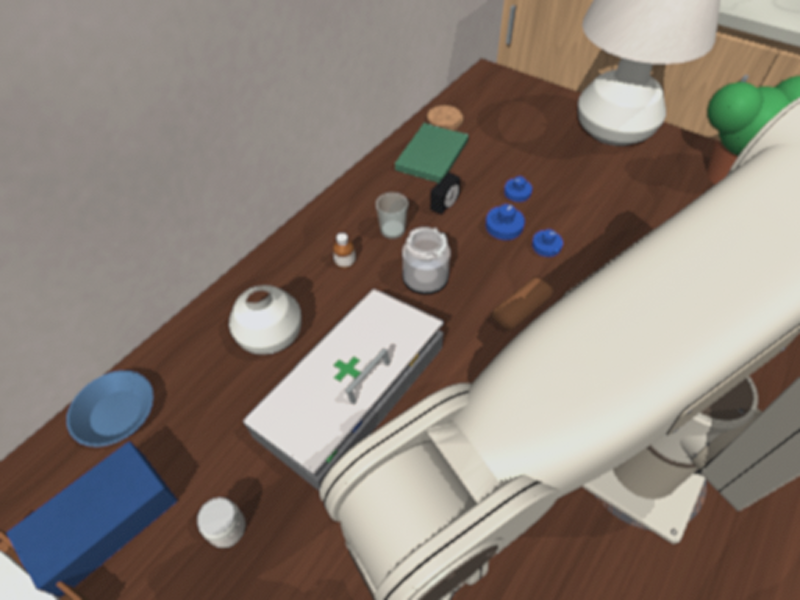

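The scene view shows the case at (497,290) of the 800x600 picture with its bar at (492,247), and the jar at (328,325). There are three blue caps, at (203,277), (202,323) and (133,348); the middle one looks largest. I'll measure all of these now.

```bash
cat > m.py <<'E'
from h import *
f=np.load('scene.npz');p,d,K,T=f['p'],f['d'],f['K'],f['T']
C=cloud(d,K,T);hsv=cv2.cvtColor(p,cv2.COLOR_RGB2HSV)
def comps(m,n,minA=60):
    k,l,s,c=cv2.connectedComponentsWithStats(m.astype(np.uint8))
    for i in range(1,k):
        if s[i,4]>minA:
            q=C[l==i];q=q[np.isfinite(q).all(1)]
            print(n,s[i,:5],c[i].round(1),'med',np.median(q,0).round(3),'lo',np.percentile(q,2,axis=0).round(3),'hi',np.percentile(q,98,axis=0).round(3))
    return l
print('zero depth frac',(d==0).mean())
x,y,z=C[...,0],C[...,1],C[...,2]
comps((hsv[...,0]>105)&(hsv[...,0]<130)&(hsv[...,1]>150)&(y<-0.05)&(z<.2),'blue')
# lid
m=(abs(z-0.068)<.006)&(hsv[...,1]<70)&(x>.2)&(x<.6)&(y>-.1)&(y<.5)
k,l,s,c=cv2.connectedComponentsWithStats(m.astype(np.uint8));i=1+s[1:,4].argmax();print('lid',s[i],)
q=C[l==i];r=cv2.minAreaRect(q[:,:2].astype(np.float32));print(r,np.median(q[:,2]));print(cv2.boxPoints(r).round(3).tolist())
m=(z>.085)&(x>.2)&(x<.5)&(y>-.1)&(y<.45)&(z<.13)
comps(m,'bar',10)
m=(z>.01)&(z<.3)&(x>.3)&(x<.62)&(y>-.2)&(y<.0)&(hsv[...,1]<90)
comps(m,'jar',50)
E
python3 m.py
python3 - <<'E'
from h import *
f=np.load('scene.npz');p=f['p']
a=cv2.resize(p[160:250,60:170],None,fx=5,fy=5,interpolation=cv2.INTER_CUBIC)
b=cv2.resize(p[175:235,180:240],(450,450),interpolation=cv2.INTER_CUBIC)[:450]
save('caps',a)
E
```

```text
zero depth frac 0.003931681315104167
blue [119 168  22  20 326] [129.7 177.6] med [ 0.409 -0.385  0.022] lo [ 0.37  -0.419  0.008] hi [ 0.431 -0.359  0.048]
blue [114 193  31  29 677] [129.2 207. ] med [ 0.528 -0.381  0.03 ] lo [ 0.476 -0.428  0.012] hi [ 0.56  -0.346  0.063]
blue [ 73 212  25  22 401] [ 85.1 222.5] med [ 0.558 -0.511  0.022] lo [ 0.519 -0.547  0.008] hi [ 0.582 -0.485  0.047]
lid [257 184 125  23 589]
((0.5832884311676025, 0.18589037656784058), (0.03308981657028198, 0.3800375461578369), 0.004858640022575855) 0.07217294389513174
[[0.5669999718666077, 0.37599998712539673], [0.5669999718666077, -0.004000000189989805], [0.6000000238418579, -0.004000000189989805], [0.6000000238418579, 0.37599998712539673]]
bar [ 251  148  122   28 1633] [309.7 161.6] med [0.477 0.173 0.091] lo [0.449 0.004 0.086] hi [0.499 0.369 0.11 ]
jar [251 160   9  62 159] [254.8 191.7] med [ 0.545 -0.003  0.059] lo [ 0.451 -0.004  0.013] hi [ 0.619 -0.     0.093]
jar [191 185  38  44 942] [208.8 203.1] med [ 0.586 -0.143  0.093] lo [ 0.535 -0.192  0.013] hi [ 0.619 -0.095  0.126]
```

View pics/caps.png

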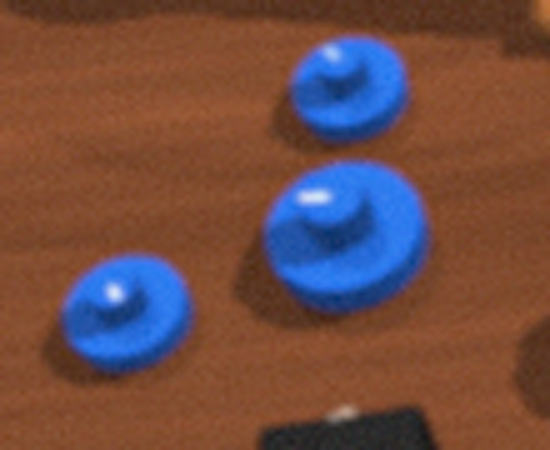

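The middle cap, at (340,235) in the crop, is the one meant: about 90 mm across, with its top at 62 mm. The other two are about 62 mm across. The lid looks slightly ajar, so I'll fit the lid plane, bar and jar more closely.

```bash
cat > m2.py <<'E'
from m import *
print('-----')
m=(hsv[...,1]<60)&(hsv[...,2]>150)&(x>.4)&(x<.64)&(y>-.0)&(y<.38)&(z>.055)&(z<.12)
q=C[m];A=np.c_[q[:,:2],np.ones(len(q))]
w=np.ones(len(q),bool)
for _ in range(8):
    s,*_=np.linalg.lstsq(A[w],q[w,2],rcond=None);res=q[:,2]-A@s;w=abs(res)<.004
print('plane',s,w.sum(),res[w].std(),'tilt deg',np.degrees(np.arctan(s[0])))
r=cv2.minAreaRect(q[w][:,:2].astype(np.float32));print(r);B=cv2.boxPoints(r);print(np.c_[B,np.c_[B,np.ones(4)]@s].round(4).tolist())
mb=(x>.35)&(x<.52)&(y>.08)&(y<.3)
res=z-(s[0]*x+s[1]*y+s[2]);mm=mb&(res>.022)&(res<.06)
qq=C[mm];print('bar',len(qq),np.median(qq,0),np.percentile(qq,[1,99],axis=0).round(3).tolist(), np.polyfit(qq[:,1],qq[:,0],1))
vv,uu=np.where(mm);print(uu.min(),uu.max(),vv.min(),vv.max())
# jar rim
mj=(abs(z-.125)<.006)&(x>.4)&(x<.7)&(y>-.25)&(y<-.03)
vv,uu=np.where(mj);P=C[mj];print('rim',len(P),cv2.minEnclosingCircle(P[:,:2].astype(np.float32)),P.min(0),P.max(0))
# all things near
# cap: top disc
mc=(x>.46)&(x<.58)&(y>-.45)&(y<-.33)&(hsv[...,0]>100)&(hsv[...,0]<135)&(hsv[...,1]>120)
print('cap disc',cv2.minEnclosingCircle(C[mc&(abs(z-.03)<.004)][:,:2].astype(np.float32)),'knob',cv2.minEnclosingCircle(C[(abs(z-.062)<.004)&(x>.46)&(x<.58)&(y>-.45)&(y<-.33)][:,:2].astype(np.float32)))
mv=(x>.62)&(x<.85)&(y>0)&(y<.4)&(z>.02)
print('vase',C[mv].min(0),C[mv].max(0))
E
python3 m2.py | sed -n '/-----/,$p'
```

```text
-----
plane [-0.16141281  0.00162019  0.16795127] 5775 0.0018787435800996764 tilt deg -9.169186831456855
((0.539395272731781, 0.1882481724023819), (0.3771016001701355, 0.18545007705688477), 89.50450134277344)
[[0.445, 0.0005, 0.0961], [0.6305, -0.0011, 0.0662], [0.6337, 0.376, 0.0663], [0.4483, 0.3776, 0.0962]]
bar 137 [0.48643497 0.18433441 0.13357844] [[0.479, 0.133, 0.114], [0.49, 0.24, 0.139]] [0.01426567 0.48323526]
297 332 152 161
rim 203 ((0.582653284072876, -0.14444930851459503), 0.04302750527858734) [ 0.54323522 -0.1855769   0.11903119] [ 0.62525841 -0.10289914  0.12864054]
cap disc ((0.5142378807067871, -0.3880574405193329), 0.048385001718997955) knob ((0.5142714977264404, -0.3886251449584961), 0.020258987322449684)
vase [6.20054434e-01 3.91811288e-04 2.01347841e-02] [0.83825071 0.37494314 0.14894395]
```

```bash
cat > pl.py <<'E'
from h import *
import json,sys
def Rd(psi):
    c,s=np.cos(psi),np.sin(psi); return np.array([[c,s,0],[s,-c,0],[0,0,-1.]])
def plan(wps,start=None):
    """wps: (x,y,z,yawdeg or None,grip,rows). prints move rows"""
    o=bot.get_obs(); print('t',round(o['clock'],1),'at',o['eef_pos'].round(4),'F',o['ft_force'].round(1),'w',round(o['grip_width'],4),'tilt',R.from_quat(o['tool_rot']).as_matrix()[:,2].round(3))
    P=o['eef_pos'].copy();M=R.from_quat(o['tool_rot']).as_matrix();ps=np.arctan2(M[1,0],M[0,0]); print('yaw',np.degrees(ps).round(1))
    if start is not None: P=np.array(start,float)
    for (x,y,z,yd,g,n) in wps:
        P0=P.copy();p1=ps if yd is None else np.radians(yd)
        dp=(p1-ps+np.pi)%(2*np.pi)-np.pi; rows=[]
        for i in range(1,n+1):
            tgt=P0+(np.array([x,y,z])-P0)*i/n; Mt=Rd(ps+dp*i/n)
            s=np.round(M.T@(tgt-P)*100,2); t=np.round(R.from_matrix(M.T@Mt).as_rotvec(),3)
            if abs(s).max()>4.17 or np.linalg.norm(s)>4.17 or abs(t).max()>.125: print('!! too big',s,t)
            P=P+M@s/100; M=M@R.from_rotvec(t).as_matrix(); rows.append([g,(s+0.).tolist(),(t+0.).tolist()])
        ps=ps+dp; print('->',(x,y,z,yd));print(json.dumps(rows).replace(' ',''))
if __name__=='__main__': plan([eval('('+a+')',{'None':None}) for a in sys.argv[1:]])
E
python3 pl.py .40,.26,.27,90,-.1,11 .485,.187,.24,90,-.1,4
```

```text
t 0.1 at [0.1824 0.465  0.2492] F [-0.1 -0.5  0.1] w 0.0858 tilt [-0.001 -0.002 -1.   ]
yaw 158.6
-> (0.4, 0.26, 0.27, 90)
[[-0.1,[-2.52,-1.01,-0.19],[-0.002,0.0,0.109]],[-0.1,[-2.62,-0.73,-0.19],[0.0,0.0,0.109]],[-0.1,[-2.68,-0.45,-0.18],[0.0,0.0,0.108]],[-0.1,[-2.71,-0.15,-0.19],[0.0,0.0,0.109]],[-0.1,[-2.72,0.15,-0.19],[0.0,0.0,0.109]],[-0.1,[-2.68,0.44,-0.19],[0.0,0.0,0.109]],[-0.1,[-2.62,0.72,-0.19],[0.0,0.0,0.109]],[-0.1,[-2.52,1.01,-0.19],[0.0,0.0,0.109]],[-0.1,[-2.4,1.28,-0.19],[0.0,0.0,0.108]],[-0.1,[-2.25,1.53,-0.19],[0.0,0.0,0.109]],[-0.1,[-2.06,1.76,-0.18],[0.0,0.0,0.109]]]
-> (0.485, 0.187, 0.24, 90)
[[-0.1,[-1.83,2.13,0.75],[0.0,0.0,0.0]],[-0.1,[-1.82,2.12,0.75],[0.0,0.0,0.0]],[-0.1,[-1.83,2.13,0.75],[0.0,0.0,0.0]],[-0.1,[-1.82,2.12,0.75],[0.0,0.0,0.0]]]
```

play_rows:
  moves:
    - [-0.1,[-2.52,-1.01,-0.19],[0,0,0.109]]
    - [-0.1,[-2.62,-0.73,-0.19],[0,0,0.109]]
    - [-0.1,[-2.68,-0.45,-0.18],[0,0,0.108]]
    - [-0.1,[-2.71,-0.15,-0.19],[0,0,0.109]]
    - [-0.1,[-2.72,0.15,-0.19],[0,0,0.109]]
    - [-0.1,[-2.68,0.44,-0.19],[0,0,0.109]]
    - [-0.1,[-2.62,0.72,-0.19],[0,0,0.109]]
    - [-0.1,[-2.52,1.01,-0.19],[0,0,0.109]]
    - [-0.1,[-2.4,1.28,-0.19],[0,0,0.108]]
    - [-0.1,[-2.25,1.53,-0.19],[0,0,0.109]]
    - [-0.1,[-2.06,1.76,-0.18],[0,0,0.109]]

```text
clock: 1.02
eef_pos: [0.4007, 0.2593, 0.2704]
tool_rot: [0.709, 0.705, -0.0, -0.0]
ft_force: [1.1, 0.1, 0.4]
grip_width: 0.0383
```

play_rows:
  moves:
    - [-0.1,[-1.83,2.13,0.75],[0,0,0]]
    - [-0.1,[-1.82,2.12,0.75],[0,0,0]]
    - [-0.1,[-1.83,2.13,0.75],[0,0,0]]
    - [-0.1,[-1.82,2.12,0.75],[0,0,0]]
    - [-0.1,[0,0,0],[0,0,0]]

```text
clock: 1.43
eef_pos: [0.4873, 0.1842, 0.2383]
tool_rot: [0.709, 0.705, -0.002, 0.0]
ft_force: [0.3, 1.0, -0.0]
grip_width: 0.0386
```

```bash
cat > bar.py <<'E'
from h import *
p,d,K,T=snap('wrist');save('w1',p);C=cloud(d,K,T);x,y,z=C[...,0],C[...,1],C[...,2]
print(bot.get_obs()['eef_pos'])
m=(x>.42)&(x<.54)&(y>.12)&(y<.26)&(z>.118)&(z<.15);q=C[m];print(len(q),np.median(q,0),np.percentile(q,[2,98],axis=0).round(4).tolist())
E
python3 bar.py
```

```text
[0.48581735 0.18559229 0.23895537]
1995 [0.48305843 0.19520234 0.13591742] [[0.4773, 0.1369, 0.1246], [0.488, 0.2422, 0.1377]]
```

play_rows:
  moves:
    - [-0.1,[0.2,-0.2,2],[0,0,0]]
    - [-0.1,[0.15,-0.1,2.5],[0,0,0]]
    - [-0.1,[0,0,2.2],[0,0,0]]
    - [-0.1,[0,0,2],[0,0,0]]
    - [-0.1,[0,0,2],[0,0,0]]
    - [-0.1,[0,0,0],[0,0,0]]
    - [-1,[0,0,0],[0,0,0]]
    - [-1,[0,0,0],[0,0,0]]
    - [-1,[0,0,0],[0,0,0]]
    - [-1,[0,0,0],[0,0,0]]
    - [-1,[0,0,0],[0,0,0]]
    - [-1,[0,0,0],[0,0,0]]

```text
clock: 2.48
eef_pos: [0.4833, 0.1917, 0.135]
tool_rot: [0.707, 0.707, 0.002, 0.0]
ft_force: [1.4, 2.5, 0.8]
grip_width: 0.0079
```

```bash
cat > arc.py <<'E'
from h import *
import json,sys
# rows along bar circle about hinge, tool down yaw 90 (ty=+x, tz=-z). args: hx, a0 deg lid (from pose), a1, n
o=bot.get_obs();P=o['eef_pos'];hx,a1,n=float(sys.argv[1]),float(sys.argv[2]),int(sys.argv[3])
e=np.degrees(np.arctan2(P[2]-.06,hx-P[0]));r=np.hypot(P[2]-.06,hx-P[0]);print(o['clock'],P.round(4),'F',o['ft_force'].round(1),'w',o['grip_width'],'lid',round(e-17.7,1),'r',r.round(4))
k=np.linspace(np.radians(e),np.radians(a1+17.7),n+1);X=hx-r*np.cos(k);Z=.06+r*np.sin(k)
print([[-1,[0,round(float(a)*100,2),round(float(-b)*100,2)],[0,0,0]] for a,b in zip(np.diff(X),np.diff(Z))])
E
python3 arc.py .626 30 12
```

```text
2.4833 [0.4833 0.1917 0.135 ] F [1.4 2.5 0.8] w 0.007933833468423001 lid 10.0 r 0.1612
[[-1, [0, 0.22, -0.41], [0, 0, 0]], [-1, [0, 0.24, -0.4], [0, 0, 0]], [-1, [0, 0.25, -0.4], [0, 0, 0]], [-1, [0, 0.26, -0.39], [0, 0, 0]], [-1, [0, 0.27, -0.38], [0, 0, 0]], [-1, [0, 0.28, -0.37], [0, 0, 0]], [-1, [0, 0.29, -0.37], [0, 0, 0]], [-1, [0, 0.3, -0.36], [0, 0, 0]], [-1, [0, 0.31, -0.35], [0, 0, 0]], [-1, [0, 0.32, -0.34], [0, 0, 0]], [-1, [0, 0.33, -0.33], [0, 0, 0]], [-1, [0, 0.34, -0.32], [0, 0, 0]]]
```

play_rows:
  moves:
    - [-1,[0,0.22,-0.41],[0,0,0]]
    - [-1,[0,0.24,-0.4],[0,0,0]]
    - [-1,[0,0.25,-0.4],[0,0,0]]
    - [-1,[0,0.26,-0.39],[0,0,0]]
    - [-1,[0,0.27,-0.38],[0,0,0]]
    - [-1,[0,0.28,-0.37],[0,0,0]]
    - [-1,[0,0.29,-0.37],[0,0,0]]
    - [-1,[0,0.3,-0.36],[0,0,0]]
    - [-1,[0,0.31,-0.35],[0,0,0]]
    - [-1,[0,0.32,-0.34],[0,0,0]]
    - [-1,[0,0.33,-0.33],[0,0,0]]
    - [-1,[0,0.34,-0.32],[0,0,0]]

```text
clock: 3.48
eef_pos: [0.5134, 0.1912, 0.1773]
tool_rot: [0.707, 0.707, -0.002, -0.003]
ft_force: [-5.7, 4.0, -1.2]
grip_width: 0.0078
```

```bash
python3 arc.py .626 70 24
```

```text
3.4833 [0.5134 0.1912 0.1773] F [-5.7  4.  -1.2] w 0.007830419542387244 lid 28.5 r 0.1626
[[-1, [0, 0.36, -0.33], [0, 0, 0]], [-1, [0, 0.37, -0.32], [0, 0, 0]], [-1, [0, 0.38, -0.31], [0, 0, 0]], [-1, [0, 0.39, -0.3], [0, 0, 0]], [-1, [0, 0.4, -0.29], [0, 0, 0]], [-1, [0, 0.41, -0.28], [0, 0, 0]], [-1, [0, 0.41, -0.26], [0, 0, 0]], [-1, [0, 0.42, -0.25], [0, 0, 0]], [-1, [0, 0.43, -0.24], [0, 0, 0]], [-1, [0, 0.44, -0.23], [0, 0, 0]], [-1, [0, 0.44, -0.21], [0, 0, 0]], [-1, [0, 0.45, -0.2], [0, 0, 0]], [-1, [0, 0.45, -0.19], [0, 0, 0]], [-1, [0, 0.46, -0.17], [0, 0, 0]], [-1, [0, 0.47, -0.16], [0, 0, 0]], [-1, [0, 0.47, -0.14], [0, 0, 0]], [-1, [0, 0.47, -0.13], [0, 0, 0]], [-1, [0, 0.48, -0.12], [0, 0, 0]], [-1, [0, 0.48, -0.1], [0, 0, 0]], [-1, [0, 0.48, -0.09], [0, 0, 0]], [-1, [0, 0.49, -0.07], [0, 0, 0]], [-1, [0, 0.49, -0.06], [0, 0, 0]], [-1, [0, 0.49, -0.04], [0, 0, 0]], [-1, [0, 0.49, -0.03], [0, 0, 0]]]
```

play_rows:
  moves:
    - [-1,[0,0.36,-0.33],[0,0,0]]
    - [-1,[0,0.37,-0.32],[0,0,0]]
    - [-1,[0,0.38,-0.31],[0,0,0]]
    - [-1,[0,0.39,-0.3],[0,0,0]]
    - [-1,[0,0.4,-0.29],[0,0,0]]
    - [-1,[0,0.41,-0.28],[0,0,0]]
    - [-1,[0,0.41,-0.26],[0,0,0]]
    - [-1,[0,0.42,-0.25],[0,0,0]]
    - [-1,[0,0.43,-0.24],[0,0,0]]
    - [-1,[0,0.44,-0.23],[0,0,0]]
    - [-1,[0,0.44,-0.21],[0,0,0]]
    - [-1,[0,0.45,-0.2],[0,0,0]]

```text
clock: 4.48
eef_pos: [0.5621, 0.1906, 0.2116]
tool_rot: [0.707, 0.707, -0.002, -0.002]
ft_force: [-9.9, 0.8, 5.7]
grip_width: 0.0075
```

play_rows:
  moves:
    - [-1,[0,0.45,-0.19],[0,0,0]]
    - [-1,[0,0.46,-0.17],[0,0,0]]
    - [-1,[0,0.47,-0.16],[0,0,0]]
    - [-1,[0,0.47,-0.14],[0,0,0]]
    - [-1,[0,0.47,-0.13],[0,0,0]]
    - [-1,[0,0.48,-0.12],[0,0,0]]
    - [-1,[0,0.48,-0.1],[0,0,0]]
    - [-1,[0,0.48,-0.09],[0,0,0]]
    - [-1,[0,0,0],[0,0,0]]

```text
clock: 5.23
eef_pos: [0.6022, 0.1901, 0.2241]
tool_rot: [0.707, 0.707, -0.0, 0.0]
ft_force: [-5.4, -0.1, 8.3]
grip_width: 0.0075
```

```bash
cat > lid.py <<'E'
from h import *
p,d,K,T=snap('side');C=cloud(d,K,T);x,y,z=C[...,0],C[...,1],C[...,2]
hsv=cv2.cvtColor(p,cv2.COLOR_RGB2HSV)
m=(hsv[...,1]<70)&(hsv[...,2]>100)&(x>.5)&(x<.68)&(y>.0)&(y<.37)&(z>.08)&(z<.3)
q=C[m];c=np.median(q,0)
# ransac-ish: PCA in xz
w=np.ones(len(q),bool)
for _ in range(8):
    mu=q[w].mean(0);u,s,v=np.linalg.svd(q[w][:,[0,2]]-mu[[0,2]],full_matrices=False);r=(q[:,[0,2]]-mu[[0,2]])@v[1];w=abs(r)<.006
dv=v[0]*np.sign(v[0][1]);print('lid angle',np.degrees(np.arctan2(dv[1],-dv[0])),w.sum(),len(q),q[w].min(0),q[w].max(0))
E
python3 arc.py .626 70 5;python3 lid.py
```

```text
5.2333 [0.6022 0.1901 0.2241] F [-5.4 -0.1  8.3] w 0.0074714548479605635 lid 64.1 r 0.1659
[[-1, [0, 0.34, -0.05], [0, 0, 0]], [-1, [0, 0.34, -0.04], [0, 0, 0]], [-1, [0, 0.34, -0.03], [0, 0, 0]], [-1, [0, 0.34, -0.02], [0, 0, 0]], [-1, [0, 0.34, -0.02], [0, 0, 0]]]
lid angle 24.89415002513341 404 675 [5.43106564e-01 8.42978264e-05 2.04091434e-01] [0.59433    0.36861854 0.2301981 ]
```

play_rows:
  moves:
    - [-1,[0,0.34,-0.03],[0,0,0]]
    - [-1,[0,0.34,-0.03],[0,0,0]]
    - [-1,[0,0.34,-0.02],[0,0,0]]
    - [-1,[0,0.34,0],[0,0,0]]
    - [-1,[0,0.24,0],[0,0,0]]
    - [-1,[0,0,0],[0,0,0]]

```text
clock: 5.78
eef_pos: [0.6185, 0.1899, 0.225]
tool_rot: [0.707, 0.707, -0.0, 0.001]
ft_force: [-5.0, -0.7, 7.6]
grip_width: 0.0075
```

Run:
```python
from h import *
p,d,K,T=snap('side');save('side2',cv2.resize(p[160:340,130:330],(800,720))[:600]);np.savez('side2',p=p,d=d,K=K,T=T)
print(bot.get_obs()['eef_pos'],bot.get_obs()['ft_force'])
```

```text
[0.6184489  0.18990071 0.22499232] [-5.01145369 -1.67841047  6.86908408]
```

View pics/side2.png

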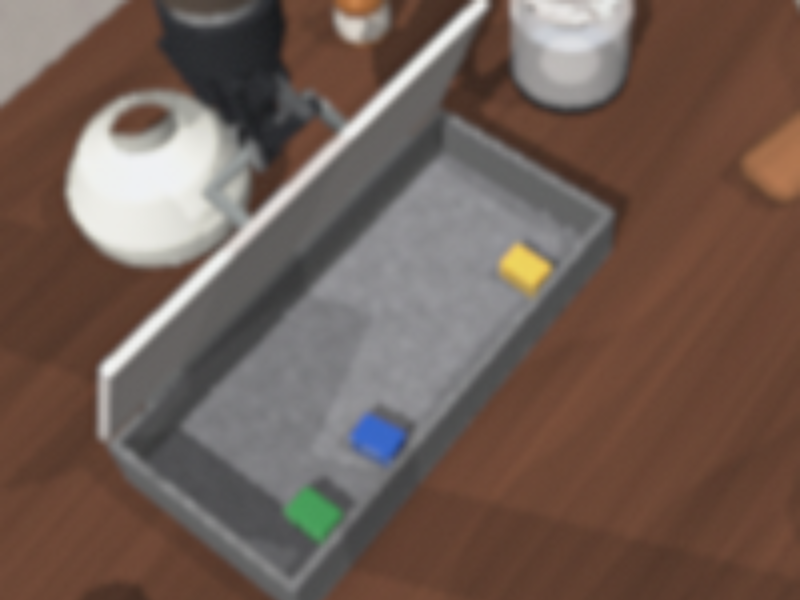

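The lid is up. The side crop shows three pill boxes: yellow (525,268), blue (378,437) and green (313,510). Next I measure them, check the lid angle, then release and back off.

```bash
cat > box.py <<'E'
from h import *
import sys
def boxes(p,d,K,T):
    C=cloud(d,K,T);hsv=cv2.cvtColor(p,cv2.COLOR_RGB2HSV);x,y,z=C[...,0],C[...,1],C[...,2]
    for n,(a,b) in dict(yellow=(20,34),blue=(105,130),orange=(8,18),green=(45,85),red=(170,180)).items():
        m=(hsv[...,0]>=a)&(hsv[...,0]<=b)&(hsv[...,1]>110)&(hsv[...,2]>50)&(x>.44)&(x<.63)&(y>0)&(y<.38)&(z>.003)&(z<.05)
        t=m&(z>.022)
        if t.sum()<15: continue
        q=C[t][:,:2].astype(np.float32);r=cv2.minAreaRect(q);
        vv,uu=np.where(t)
        print(n,t.sum(),'top z',np.median(C[t][:,2]).round(4),'ctr',np.round(r[0],4),np.round(r[1],4),round(r[2],1),'zmin',C[m][:,2].min().round(3))
if __name__=='__main__':
    boxes(*snap(sys.argv[1]))
E
python3 - <<'E'
import sys;sys.path.insert(0,'.')
from box import *
f=np.load('side2.npz');boxes(f['p'],f['d'],f['K'],f['T'])
C=cloud(f['d'],f['K'],f['T']);x,y,z=C[...,0],C[...,1],C[...,2]
for y0 in (.05,.1,.28,.33):
    m=(abs(y-y0)<.015)&(x>.5)&(x<.66)&(z>.09)&(z<.21);q=C[m];w=np.ones(len(q),bool)
    for _ in range(6): s=np.polyfit(q[w,2],q[w,0],1);w=abs(q[:,0]-np.polyval(s,q[:,2]))<.006
    print(y0,w.sum(),'lid deg',90+np.degrees(np.arctan(s[0])),'x at z=.06',np.polyval(s,.06))
E
```

```text
yellow 82 top z 0.0278 ctr [0.4819 0.0656] [0.0249 0.0369] 88.6 zmin 0.004
blue 96 top z 0.0278 ctr [0.4839 0.2498] [0.0359 0.0238] 12.7 zmin 0.007
green 96 top z 0.0284 ctr [0.4841 0.3219] [0.0337 0.0229] 1.8 zmin 0.019
0.05 62 lid deg 70.31545411409859 x at z=.06 0.6219829249914953
0.1 64 lid deg 70.30820419848041 x at z=.06 0.6227907001066122
0.28 77 lid deg 70.19868886392291 x at z=.06 0.6257707528903631
0.33 87 lid deg 70.28267435682304 x at z=.06 0.6263950116581681
```

play_rows:
  moves:
    - [-0.4,[0,0,0],[0,0,0]]
    - [-0.4,[0,0,0],[0,0,0]]
    - [-0.4,[0,0,0],[0,0,0]]
    - [-0.4,[0,0,-1.0],[0,0,0]]
    - [-0.4,[0,0,-2.5],[0,0,0]]
    - [-0.4,[0,0,-3],[0,0,0]]
    - [-0.4,[0,0,-3],[0,0,0]]

```text
clock: 6.42
eef_pos: [0.6184, 0.1907, 0.3179]
tool_rot: [0.707, 0.707, -0.001, -0.0]
ft_force: [0.9, 0.2, 1.3]
grip_width: 0.0255
```

```bash
python3 pl.py .54,.24,.31,135,-.4,7 .43,.26,.3,180,-.25,7
```

```text
t 6.4 at [0.6184 0.1907 0.3179] F [0.9 0.2 1.3] w 0.0255 tilt [-0.001 -0.001 -1.   ]
yaw 90.0
-> (0.54, 0.24, 0.31, 135)
[[-0.4,[0.7,-1.12,0.11],[-0.002,0.001,-0.112]],[-0.4,[0.83,-1.03,0.12],[0.0,0.0,-0.112]],[-0.4,[0.93,-0.94,0.11],[0.0,0.0,-0.113]],[-0.4,[1.04,-0.82,0.11],[0.0,0.0,-0.112]],[-0.4,[1.12,-0.7,0.11],[0.0,0.0,-0.112]],[-0.4,[1.19,-0.58,0.12],[0.0,0.0,-0.112]],[-0.4,[1.25,-0.43,0.11],[0.0,0.0,-0.112]]]
-> (0.43, 0.26, 0.3, 180)
[[-0.25,[1.31,-0.91,0.14],[0.0,0.0,-0.113]],[-0.25,[1.41,-0.76,0.14],[0.0,0.0,-0.112]],[-0.25,[1.48,-0.59,0.15],[0.0,0.0,-0.112]],[-0.25,[1.54,-0.43,0.14],[0.0,0.0,-0.112]],[-0.25,[1.58,-0.24,0.14],[0.0,0.0,-0.112]],[-0.25,[1.6,-0.08,0.14],[0.0,0.0,-0.113]],[-0.25,[1.59,0.11,0.14],[0.0,0.0,-0.112]]]
```

play_rows:
  moves:
    - [-0.4,[0.7,-1.12,0.11],[0,0,-0.112]]
    - [-0.4,[0.83,-1.03,0.12],[0,0,-0.112]]
    - [-0.4,[0.93,-0.94,0.11],[0,0,-0.113]]
    - [-0.4,[1.04,-0.82,0.11],[0,0,-0.112]]
    - [-0.4,[1.12,-0.7,0.11],[0,0,-0.112]]
    - [-0.4,[1.19,-0.58,0.12],[0,0,-0.112]]
    - [-0.4,[1.25,-0.43,0.11],[0,0,-0.112]]

```text
clock: 7.0
eef_pos: [0.5401, 0.2405, 0.3097]
tool_rot: [0.38, 0.925, 0.0, 0.0]
ft_force: [0.0, -1.0, 0.1]
grip_width: 0.0256
```

play_rows:
  moves:
    - [-0.25,[1.31,-0.91,0.14],[0,0,-0.113]]
    - [-0.25,[1.41,-0.76,0.14],[0,0,-0.112]]
    - [-0.25,[1.48,-0.59,0.15],[0,0,-0.112]]
    - [-0.25,[1.54,-0.43,0.14],[0,0,-0.112]]
    - [-0.25,[1.58,-0.24,0.14],[0,0,-0.112]]
    - [-0.25,[1.6,-0.08,0.14],[0,0,-0.113]]
    - [-0.25,[1.59,0.11,0.14],[0,0,-0.112]]
    - [-0.25,[0,0,0],[0,0,0]]
    - [-0.25,[0,0,0],[0,0,0]]

```text
clock: 7.75
eef_pos: [0.4304, 0.2605, 0.3001]
tool_rot: [0.0, 1.0, 0.0, 0.001]
ft_force: [0.1, -0.3, 0.0]
grip_width: 0.032
```

```bash
python3 box.py wrist; python3 box.py side; python3 lid.py >/dev/null
python3 - <<'E'
from h import *
p,d,K,T=snap('wrist');save('w3',p)
E
```

```text
yellow 525 top z 0.028 ctr [0.4821 0.064 ] [0.024 0.036] 87.2 zmin 0.005
blue 483 top z 0.0281 ctr [0.4848 0.2474] [0.0355 0.0236] 8.0 zmin 0.006
green 478 top z 0.028 ctr [0.484  0.3194] [0.0238 0.0345] 89.5 zmin 0.005
yellow 81 top z 0.0276 ctr [0.4815 0.0649] [0.026  0.0369] 86.1 zmin 0.008
blue 96 top z 0.0283 ctr [0.4843 0.25  ] [0.0347 0.0248] 9.0 zmin 0.006
green 98 top z 0.0284 ctr [0.4841 0.3216] [0.024  0.0344] 88.5 zmin 0.021
```

View pics/w3.png

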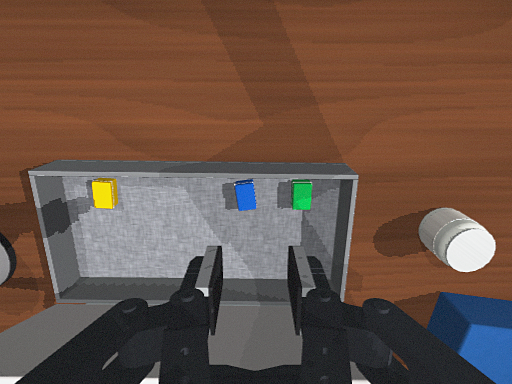

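Three pill boxes are present: yellow (104,194), blue (245,195) and green (302,195), all flat with tops at 28 mm. I'll take green first.

play_rows:
  moves:
    - [-0.05,[-1.8,2,2],[0,0,0]]
    - [-0.05,[-1.8,2,2],[0,0,0]]
    - [-0.05,[-1.76,1.95,2],[0,0,0]]
    - [-0.05,[0,0,4],[0,0,0]]
    - [-0.05,[0,0,4],[0,0,0]]
    - [-0.05,[0,0,4],[0,0,0]]
    - [-0.05,[0,0,4],[0,0,0]]
    - [-0.05,[0,0,2.6],[0,0,0]]
    - [-0.05,[0,0,1.5],[0,0,0]]
    - [-0.05,[0,0,1.0],[0,0,0]]
    - [-0.05,[0,0,0],[0,0,0]]

```text
clock: 8.87
eef_pos: [0.4832, 0.3186, 0.0253]
tool_rot: [0.0, 1.0, -0.001, -0.002]
ft_force: [-0.8, -0.4, -0.1]
grip_width: 0.0407
```

play_rows:
  moves:
    - [-1,[0,0,0],[0,0,0]]
    - [-1,[0,0,0],[0,0,0]]
    - [-1,[0,0,0],[0,0,0]]
    - [-1,[0,0,0],[0,0,0]]
    - [-1,[0,0,-0.5],[0,0,0]]
    - [-1,[0,0,-1.5],[0,0,0]]
    - [-1,[0,0,-3],[0,0,0]]
    - [-1,[0,0,-4],[0,0,0]]
    - [-1,[0,0,-4],[0,0,0]]
    - [-1,[0,0,-4],[0,0,0]]

```text
clock: 9.7
eef_pos: [0.4836, 0.3197, 0.2007]
tool_rot: [-0.0, 1.0, 0.0, 0.0]
ft_force: [1.2, 0.5, -0.4]
grip_width: 0.0226
```

```bash
python3 pl.py .48,-.06,.2,180,-1,12 .583,-.144,.2,180,-1,4; python3 box.py side
```

```text
t 9.7 at [0.4836 0.3197 0.2007] F [ 1.2  0.5 -0.4] w 0.0226 tilt [ 0.  0. -1.]
yaw -180.0
-> (0.48, -0.06, 0.2, 180)
[[-1,[0.03,-3.16,0.0],[0.0,0.0,0.0]],[-1,[0.03,-3.17,0.01],[0.0,0.0,0.0]],[-1,[0.03,-3.16,0.0],[0.0,0.0,0.0]],[-1,[0.04,-3.17,0.01],[0.0,0.0,0.0]],[-1,[0.03,-3.16,0.0],[0.0,0.0,0.0]],[-1,[0.03,-3.16,0.01],[0.0,0.0,0.0]],[-1,[0.03,-3.17,0.0],[0.0,0.0,0.0]],[-1,[0.03,-3.16,0.01],[0.0,0.0,0.0]],[-1,[0.03,-3.16,0.0],[0.0,0.0,0.0]],[-1,[0.03,-3.17,0.01],[0.0,0.0,0.0]],[-1,[0.04,-3.16,0.0],[0.0,0.0,0.0]],[-1,[0.03,-3.17,0.01],[0.0,0.0,0.0]]]
-> (0.583, -0.144, 0.2, 180)
[[-1,[-2.58,-2.1,0.0],[0.0,0.0,0.0]],[-1,[-2.57,-2.1,0.0],[0.0,0.0,0.0]],[-1,[-2.58,-2.1,0.0],[0.0,0.0,0.0]],[-1,[-2.57,-2.1,0.0],[0.0,0.0,0.0]]]
yellow 81 top z 0.0277 ctr [0.4813 0.0651] [0.0248 0.0355] 86.7 zmin 0.005
blue 93 top z 0.028 ctr [0.4849 0.2501] [0.0353 0.0253] 11.7 zmin 0.005
```

play_rows:
  moves:
    - [-1,[0,-3.2,0],[0,0,0]]
    - [-1,[0,-3.5,0],[0,0,0]]
    - [-1,[0,-4,0],[0,0,0]]
    - [-1,[0,-4,0],[0,0,0]]
    - [-1,[0,-4,0],[0,0,0]]
    - [-1,[0,-4,0],[0,0,0]]
    - [-1,[0,-4,0],[0,0,0]]
    - [-1,[0,-4,0],[0,0,0]]
    - [-1,[0,-4,0],[0,0,0]]
    - [-1,[0,-4,0],[0,0,0]]
    - [-1,[0,-4,-4],[0,0,0]]
    - [-1,[0,-3.2,-4],[0,0,0]]

```text
clock: 10.75
eef_pos: [0.4819, -0.1245, 0.2592]
tool_rot: [0.001, 1.0, 0.001, -0.002]
ft_force: [1.0, 0.1, 0.6]
grip_width: 0.0232
```

play_rows:
  moves:
    - [-1,[0,0,0],[0,0,0]]
    - [-1,[0,0,0],[0,0,0]]

```text
clock: 10.92
eef_pos: [0.4854, -0.1244, 0.2628]
tool_rot: [0.002, 1.0, -0.001, 0.003]
ft_force: [0.3, 0.4, -0.1]
grip_width: 0.0223
```

Run:
```python
from h import *
print(bot.get_obs()['eef_pos'],bot.get_obs()['grip_width'])
p,d,K,T=snap('wrist');save('w4',p);C=cloud(d,K,T);x,y,z=C[...,0],C[...,1],C[...,2]
np.savez('w4',p=p,d=d,K=K,T=T)
m=(abs(z-.125)<.003)&(x>.52)&(x<.65)&(y>-.21)&(y<-.08);q=C[m];print(len(q),q.min(0),q.max(0),cv2.minEnclosingCircle(q[:,:2].astype(np.float32)))
A=np.c_[2*q[:,:2],np.ones(len(q))];s=np.linalg.lstsq(A,(q[:,:2]**2).sum(1),rcond=None)[0];print(s[:2],np.sqrt(s[2]+s[0]**2+s[1]**2))
```

```text
[ 0.4853628  -0.12444482  0.26281787] 0.02234748430471128
193 [ 0.54837671 -0.18044955  0.12208086] [ 0.62515951 -0.11757602  0.12640893] ((0.5827174186706543, -0.14440615475177765), 0.0427466481924057)
[ 0.57831642 -0.14257889] 0.039229365321670664
```

View pics/w4.png

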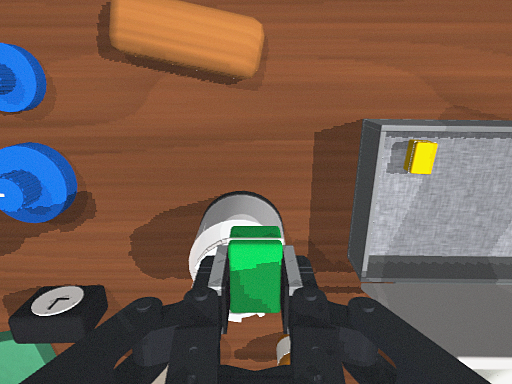

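play_rows:
  moves:
    - [-1,[-2.5,-0.5,0],[0,0,0]]
    - [-1,[-2.5,-0.5,0],[0,0,0]]
    - [-1,[-2.5,-0.5,2],[0,0,0]]
    - [-1,[-2.26,-0.5,3],[0,0,0]]
    - [-1,[0,0,3],[0,0,0]]
    - [-1,[0,0,2.5],[0,0,0]]
    - [-1,[0,0,1],[0,0,0]]
    - [-1,[0,0,0],[0,0,0]]
    - [-1,[0,0,0],[0,0,0]]

```text
clock: 11.72
eef_pos: [0.5813, -0.1416, 0.1449]
tool_rot: [-0.001, 1.0, 0.0, -0.001]
ft_force: [-0.3, -0.8, 0.5]
grip_width: 0.0225
```

play_rows:
  moves:
    - [0,[0,0,0],[0,0,0]]
    - [0,[0,0,0],[0,0,0]]
    - [0,[0,0,0],[0,0,0]]
    - [0,[0,0,-3],[0,0,0]]
    - [0,[0,0,-4],[0,0,0]]
    - [0,[4,1,-4],[0,0,0]]
    - [0,[4,1,0],[0,0,0]]
    - [0,[2,4,0],[0,0,0]]
    - [0,[0,4,0],[0,0,0]]
    - [0,[0,4,0],[0,0,0]]

```text
clock: 12.55
eef_pos: [0.4932, -0.0078, 0.2463]
tool_rot: [0.002, 1.0, 0.0, 0.002]
ft_force: [1.5, -1.1, 1.0]
grip_width: 0.0425
```

```bash
cat > jar.py <<'E'
from h import *
for n in('scene','side'):
    p,d,K,T=snap(n);C=cloud(d,K,T);hsv=cv2.cvtColor(p,cv2.COLOR_RGB2HSV)
    Ti=np.linalg.inv(T);c=Ti[:3,:3]@np.array([.583,-.144,.05])+Ti[:3,3];u=K[0,0]*c[0]/-c[2]+K[0,2];v=K[1,2]-K[1,1]*c[1]/-c[2]
    u,v=int(u),int(v);s=(slice(v-35,v+35),slice(u-25,u+25));h=hsv[s]
    for nm,(a,b) in dict(yellow=(20,34),blue=(100,130),green=(45,85)).items():
        m=(h[...,0]>=a)&(h[...,0]<=b)&(h[...,1]>70)&(h[...,2]>40);print(n,nm,m.sum(),C[s][m].mean(0).round(3) if m.sum() else '')
    save('jar_'+n+str(int(bot.get_obs()['clock'])),cv2.resize(p[s],(400,560),interpolation=cv2.INTER_CUBIC))
E
python3 jar.py;python3 box.py side; python3 pl.py .484,.248,.2,188,0,12
```

```text
scene yellow 0 
scene blue 0 
scene green 0 
side yellow 0 
side blue 0 
side green 0 
yellow 81 top z 0.0277 ctr [0.4815 0.0657] [0.0247 0.0356] 81.5 zmin 0.005
blue 95 top z 0.0278 ctr [0.4844 0.2492] [0.0358 0.0243] 6.8 zmin 0.005
t 12.7 at [ 0.4943 -0.0058  0.2457] F [-0.8 -0.7 -0.1] w 0.0428 tilt [ 0.003  0.    -1.   ]
yaw -179.7
-> (0.484, 0.248, 0.2, 188)
[[0,[0.08,2.12,0.38],[0.0,0.003,-0.011]],[0,[0.05,2.11,0.38],[0.0,0.0,-0.011]],[0,[0.03,2.12,0.38],[0.0,0.0,-0.012]],[0,[0.0,2.12,0.38],[0.0,0.0,-0.011]],[0,[-0.02,2.11,0.38],[0.0,0.0,-0.011]],[0,[-0.05,2.12,0.38],[0.0,0.0,-0.011]],[0,[-0.06,2.11,0.39],[0.0,0.0,-0.011]],[0,[-0.09,2.12,0.38],[0.0,0.0,-0.012]],[0,[-0.12,2.11,0.38],[0.0,0.0,-0.011]],[0,[-0.14,2.12,0.38],[0.0,0.0,-0.011]],[0,[-0.16,2.11,0.38],[0.0,0.0,-0.011]],[0,[-0.19,2.1,0.38],[0.0,0.0,-0.011]]]
```

```bash
ls pics
python3 - <<'E'
import cv2,numpy as np,glob
a=[cv2.resize(cv2.imread(f),(400,560)) for f in sorted(glob.glob('pics/jar_*'))]
cv2.imwrite('pics/jj.png',np.hstack(a))
E
```

```text
caps.png
jar_scene12.png
jar_side12.png
scene0.png
side0.png
side2.png
w1.png
w3.png
w4.png
```

View pics/jj.png

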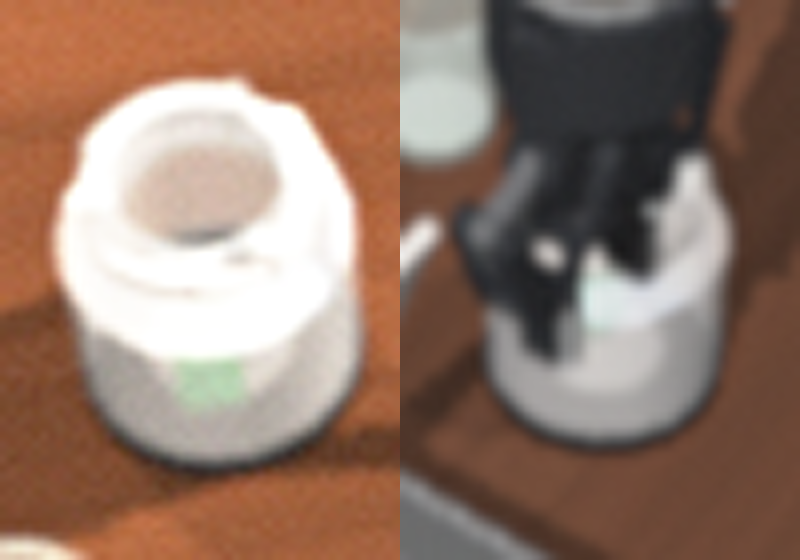

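The green box is in the jar, seen pale through the glass at (208,385) in the left picture. Blue is next.

play_rows:
  moves:
    - [0,[0.4,2.9,0],[0,0,0]]
    - [0,[0.57,3.5,0],[0,0,0]]
    - [0,[0,4,0],[0,0,0]]
    - [0,[0,4,0],[0,0,0]]
    - [0,[0,4,0],[0,0,0]]
    - [0,[0,4,2],[0,0,0]]
    - [0,[0,2.98,2],[0,0,0]]
    - [0,[0,0,3],[0,0,-0.07]]
    - [0,[0,0,4],[0,0,-0.07]]
    - [0,[0,0,4],[0,0,0]]
    - [0,[0,0,1],[0,0,0]]

```text
clock: 13.62
eef_pos: [0.4812, 0.2402, 0.08]
tool_rot: [-0.069, 0.998, -0.002, -0.004]
ft_force: [-1.5, -1.2, 0.1]
grip_width: 0.0425
```

```bash
python3 pl.py .4846,.248,.026,188,0,4
```

```text
t 13.6 at [0.4812 0.2402 0.08  ] F [-1.5 -1.2  0.1] w 0.0425 tilt [-0.009 -0.005 -1.   ]
yaw -172.0
-> (0.4846, 0.248, 0.026, 188)
[[0,[-0.12,0.19,1.35],[-0.004,-0.009,0.0]],[0,[-0.11,0.17,1.35],[0.0,0.0,0.0]],[0,[-0.11,0.18,1.35],[0.0,0.0,0.0]],[0,[-0.11,0.18,1.35],[0.0,0.0,-0.001]]]
```

play_rows:
  moves:
    - [0,[0,0,0],[0,0,0]]
    - [0,[0,0,0],[0,0,0]]

```text
clock: 13.78
eef_pos: [0.4854, 0.2424, 0.0865]
tool_rot: [-0.069, 0.998, 0.0, 0.0]
ft_force: [0.3, 1.0, 0.5]
grip_width: 0.0429
```

```bash
python3 pl.py .4846,.248,.026,188,0,4
```

```text
t 13.8 at [0.4854 0.2424 0.0865] F [0.3 1.  0.5] w 0.0429 tilt [ 0.001  0.    -1.   ]
yaw -172.1
-> (0.4846, 0.248, 0.026, 188)
[[0,[0.0,0.14,1.51],[0.0,0.001,0.0]],[0,[0.0,0.14,1.52],[0.0,0.0,-0.001]],[0,[0.0,0.14,1.51],[0.0,0.0,0.0]],[0,[0.0,0.15,1.51],[0.0,0.0,0.0]]]
```

play_rows:
  moves:
    - [0,[0,0.56,1],[0,0,0]]
    - [0,[0,0,2],[0,0,0]]
    - [0,[0,0,2],[0,0,0]]
    - [0,[0,0,1.05],[0,0,0]]
    - [0,[0,0,0],[0,0,0]]
    - [-1,[0,0,0],[0,0,0]]
    - [-1,[0,0,0],[0,0,0]]
    - [-1,[0,0,0],[0,0,0]]
    - [-1,[0,0,0],[0,0,0]]
    - [-1,[0,0,-0.5],[0,0,0]]
    - [-1,[0,0,-1.5],[0,0,0]]
    - [-1,[0,0,-3],[0,0,0]]

```text
clock: 14.78
eef_pos: [0.4809, 0.2471, 0.0727]
tool_rot: [-0.07, 0.998, -0.001, -0.003]
ft_force: [0.8, 0.1, 0.2]
grip_width: 0.0226
```

play_rows:
  moves:
    - [-1,[0,0,-4],[0,0,0.07]]
    - [-1,[0,0,-4],[0,0,0.07]]
    - [-1,[0,-1.5,-3],[0,0,0]]
    - [-1,[0,-3,-2],[0,0,0]]
    - [-1,[0,-3.6,0],[0,0,0]]
    - [-1,[0,-4,0],[0,0,0]]
    - [-1,[0,-4,0],[0,0,0]]
    - [-1,[0,-4,0],[0,0,0]]
    - [-1,[0,-4,0],[0,0,0]]
    - [-1,[0,-4,0],[0,0,0]]
    - [-1,[0,0,0],[0,0,0]]
    - [-1,[0,0,0],[0,0,0]]

```text
clock: 15.78
eef_pos: [0.4834, -0.0346, 0.2055]
tool_rot: [0.002, 1.0, 0.0, 0.0]
ft_force: [-1.1, 0.1, -0.1]
grip_width: 0.023
```

```bash
python3 pl.py .48,-.13,.22,180,-1,5 .583,-.1444,.2,180,-1,4
```

```text
t 15.8 at [ 0.4834 -0.0346  0.2055] F [-1.1  0.1 -0.1] w 0.023 tilt [ 0.  0. -1.]
yaw 179.7
-> (0.48, -0.13, 0.22, 180)
[[-1,[0.06,-1.91,-0.29],[0.0,0.0,-0.001]],[-1,[0.06,-1.91,-0.29],[0.0,0.0,-0.001]],[-1,[0.06,-1.91,-0.29],[0.0,0.0,-0.001]],[-1,[0.06,-1.9,-0.29],[0.0,0.0,-0.001]],[-1,[0.07,-1.91,-0.29],[0.0,0.0,-0.001]]]
-> (0.583, -0.1444, 0.2, 180)
[[-1,[-2.57,-0.36,0.5],[0.0,0.0,0.0]],[-1,[-2.58,-0.36,0.5],[0.0,0.0,0.0]],[-1,[-2.57,-0.36,0.5],[0.0,0.0,0.0]],[-1,[-2.58,-0.36,0.5],[0.0,0.0,0.0]]]
```

play_rows:
  moves:
    - [-1,[0,-2.5,0],[0,0,0]]
    - [-1,[0,-3,0],[0,0,0]]
    - [-1,[-1,-3,0],[0,0,0]]
    - [-1,[-2.5,-2.48,0],[0,0,0]]
    - [-1,[-2.5,0,0],[0,0,0]]
    - [-1,[-2.5,0,1],[0,0,0]]
    - [-1,[-1.46,0,2],[0,0,0]]
    - [-1,[0,0,2],[0,0,0]]
    - [-1,[0,0,0.8],[0,0,0]]
    - [-1,[0,0,0],[0,0,0]]
    - [-1,[0,0,0],[0,0,0]]

```text
clock: 16.7
eef_pos: [0.5828, -0.141, 0.147]
tool_rot: [-0.001, 1.0, 0.0, -0.001]
ft_force: [0.2, -0.9, -0.7]
grip_width: 0.0227
```

play_rows:
  moves:
    - [0,[0,0,0],[0,0,0]]
    - [0,[0,0,0],[0,0,0]]
    - [0,[0,0,0],[0,0,0]]
    - [0,[0,0,-2],[0,0,0]]
    - [0,[0,0,-3],[0,0,0]]
    - [0,[2.5,0,-3],[0,0,0]]
    - [0,[3.5,1,0],[0,0,0]]
    - [0,[3,2.5,0],[0,0,0]]
    - [0,[1,3.5,0],[0,0,0]]
    - [0,[0,3,0],[0,0,0]]
    - [0,[0,0,0],[0,0,0]]
    - [0,[0,0,0],[0,0,0]]

```text
clock: 17.7
eef_pos: [0.4833, -0.0413, 0.2283]
tool_rot: [-0.001, 1.0, -0.0, 0.001]
ft_force: [-1.1, -1.1, 0.4]
grip_width: 0.0428
```

```bash
python3 box.py wrist; python3 jar.py >/dev/null; python3 pl.py .482,.0645,.1,177,0,5
```

```text
yellow 820 top z 0.0281 ctr [0.4822 0.063 ] [0.0245 0.0362] 86.1 zmin 0.005
t 17.9 at [ 0.4837 -0.0431  0.2275] F [ 0.1  0.2 -0. ] w 0.0428 tilt [ 0.001 -0.    -1.   ]
yaw 180.0
-> (0.482, 0.0645, 0.1, 177)
[[0,[0.04,2.15,2.55],[0.0,0.001,0.01]],[0,[0.05,2.15,2.55],[0.0,0.0,0.011]],[0,[0.08,2.16,2.54],[0.0,0.0,0.01]],[0,[0.11,2.15,2.55],[0.0,0.0,0.01]],[0,[0.12,2.15,2.55],[0.0,0.0,0.011]]]
```

play_rows:
  moves:
    - [0,[0.1,2,1],[0,0,0]]
    - [0,[0.07,2.5,1.5],[0,0,0]]
    - [0,[0,2.7,2.5],[0,0,0.03]]
    - [0,[0,2.2,3],[0,0,0.03]]
    - [0,[0,1.3,3],[0,0,0]]
    - [0,[0,0,2.5],[0,0,0]]
    - [0,[0,0,2],[0,0,0]]
    - [0,[0,0,1],[0,0,0]]
    - [0,[0,0,0],[0,0,0]]
    - [0,[0,0,0],[0,0,0]]

```text
clock: 18.68
eef_pos: [0.4833, 0.0639, 0.062]
tool_rot: [0.031, 1.0, -0.0, -0.0]
ft_force: [-0.8, 0.9, 0.6]
grip_width: 0.0427
```

```bash
python3 pl.py .482,.064,.026,176.5,0,3
```

```text
t 18.7 at [0.4833 0.0639 0.062 ] F [-0.8  0.9  0.6] w 0.0427 tilt [-0.001 -0.    -1.   ]
yaw 176.5
-> (0.482, 0.064, 0.026, 176.5)
[[0,[0.04,0.0,1.2],[0.0,-0.001,0.0]],[0,[0.05,0.0,1.2],[0.0,0.0,0.0]],[0,[0.04,0.0,1.2],[0.0,0.0,0.0]]]
```

play_rows:
  moves:
    - [0,[0.1,0,1.5],[0,0,0]]
    - [0,[0,0,1.5],[0,0,0]]
    - [0,[0,0,0.6],[0,0,0]]
    - [0,[0,0,0],[0,0,0]]
    - [-1,[0,0,0],[0,0,0]]
    - [-1,[0,0,0],[0,0,0]]
    - [-1,[0,0,0],[0,0,0]]
    - [-1,[0,0,0],[0,0,0]]
    - [-1,[0,0,-0.5],[0,0,0]]
    - [-1,[0,0,-1.5],[0,0,0]]
    - [-1,[0,0,-3],[0,0,0]]
    - [-1,[0,0,-4],[0,0,0]]

```text
clock: 19.68
eef_pos: [0.4791, 0.0644, 0.1146]
tool_rot: [0.03, 1.0, -0.001, -0.004]
ft_force: [1.3, 0.6, 0.1]
grip_width: 0.0226
```

play_rows:
  moves:
    - [-1,[0,0,-4],[0,0,-0.06]]
    - [-1,[0,0,-4],[0,0,0]]
    - [-1,[0,-1.5,-2],[0,0,0]]
    - [-1,[0,-3,0],[0,0,0]]
    - [-1,[0,-4,0],[0,0,0]]
    - [-1,[0,-4,0],[0,0,0]]
    - [-1,[0,-4,0],[0,0,0]]
    - [-1,[-1,-3,0],[0,0,0]]
    - [-1,[-2,-1.3,0],[0,0,0]]
    - [-1,[-2,0,0],[0,0,0]]
    - [-1,[0,0,0],[0,0,0]]
    - [-1,[0,0,0],[0,0,0]]

```text
clock: 20.68
eef_pos: [0.5321, -0.1435, 0.2156]
tool_rot: [0.0, 1.0, 0.0, -0.001]
ft_force: [-0.1, 0.4, -0.6]
grip_width: 0.0225
```

```bash
python3 pl.py .583,-.1444,.148,180,-1,5;python3 box.py side
```

```text
t 20.7 at [ 0.5321 -0.1435  0.2156] F [-0.1  0.4 -0.6] w 0.0225 tilt [-0.001  0.    -1.   ]
yaw 180.0
-> (0.583, -0.1444, 0.148, 180)
[[-1,[-1.02,-0.02,1.35],[0.0,-0.001,0.0]],[-1,[-1.02,-0.02,1.35],[0.0,0.0,0.0]],[-1,[-1.02,-0.02,1.35],[0.0,0.0,0.0]],[-1,[-1.02,-0.01,1.35],[0.0,0.0,0.0]],[-1,[-1.02,-0.02,1.36],[0.0,0.0,0.0]]]
```

Drop the yellow box, then retreat straight up and back to look down into the jar.

play_rows:
  moves:
    - [-1,[-1.5,0,0],[0,0,0]]
    - [-1,[-2,-0.1,0.5],[0,0,0]]
    - [-1,[-1.6,0,1.5],[0,0,0]]
    - [-1,[0,0,2.2],[0,0,0]]
    - [-1,[0,0,1.8],[0,0,0]]
    - [-1,[0,0,0.8],[0,0,0]]
    - [-1,[0,0,0],[0,0,0]]
    - [-1,[0,0,0],[0,0,0]]
    - [0,[0,0,0],[0,0,0]]
    - [0,[0,0,0],[0,0,0]]
    - [0,[0,0,0],[0,0,0]]
    - [0,[0,0,0],[0,0,0]]

```text
clock: 21.73
eef_pos: [0.5835, -0.1444, 0.1491]
tool_rot: [-0.0, 1.0, -0.0, 0.001]
ft_force: [0.2, -0.9, -0.9]
grip_width: 0.0429
```

play_rows:
  moves:
    - [0.6,[0,0,-2],[0,0,0]]
    - [0.6,[0,0,-3],[0,0,0]]
    - [0.6,[0,0,-4],[0,0,0]]
    - [0.6,[2,0,-4],[0,0,0]]
    - [0.6,[3.5,0,-2],[0,0,0]]
    - [0.6,[3.5,-1,0],[0,0,0]]
    - [0.6,[2,-3,0],[0,0,0]]
    - [0.6,[0,-3,0],[0,0,0]]
    - [0.6,[0,-2,0],[0,0,0]]
    - [0.6,[0,0,0],[0,0,0]]
    - [0.6,[0,0,0],[0,0,0]]

```text
clock: 22.65
eef_pos: [0.4741, -0.2351, 0.2955]
tool_rot: [0.001, 1.0, 0.0, 0.0]
ft_force: [-0.6, 0.7, -0.6]
grip_width: 0.068
```

Run:
```python
from h import *
print(bot.get_obs()['eef_pos'],bot.get_obs()['clock'])
p,d,K,T=snap('wrist');np.savez('w5',p=p,d=d,K=K,T=T)
s,_,_,_=snap('scene')
save('w5',np.hstack([p,cv2.resize(s[150:278,180:276],(288,384),interpolation=cv2.INTER_CUBIC)]))
C=cloud(d,K,T);x,y,z=C[...,0],C[...,1],C[...,2]
m=(abs(z-.125)<.003)&(x>.52)&(x<.65)&(y>-.21)&(y<-.08);q=C[m];print(len(q),q.min(0),q.max(0),cv2.minEnclosingCircle(q[:,:2].astype(np.float32)))
m=(abs(z-.062)<.003)&(x>.4)&(x<.65)&(y>-.46)&(y<-.3);q=C[m];print('knob',len(q),cv2.minEnclosingCircle(q[:,:2].astype(np.float32)) if len(q) else '')
```

```text
[ 0.47407353 -0.23510422  0.29554135] 22.65
845 [ 0.54186994 -0.18572296  0.12200194] [ 0.62173376 -0.10179131  0.12734178] ((0.5810070633888245, -0.1435563713312149), 0.04246722161769867)
knob 838 ((0.5127474665641785, -0.38844379782676697), 0.020262841135263443)
```

View pics/w5.png

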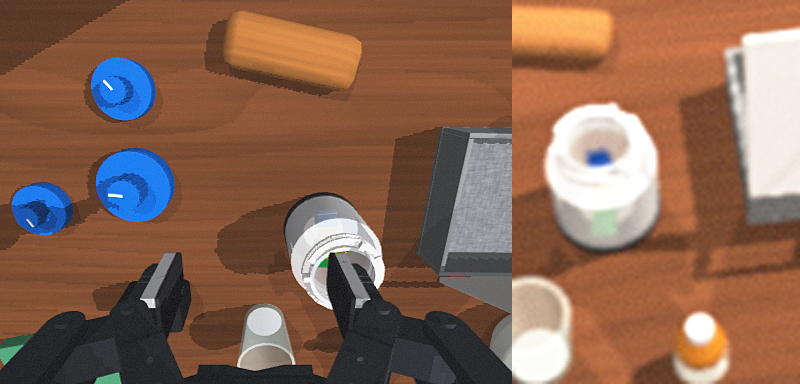

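The wrist view shows the jar at (338,255) with boxes inside: blue through the mouth, green through the wall, yellow partly hidden. The big cap is undisturbed at (135,185). Next I refine the jar axis and move over the cap.

```bash
cat > axis.py <<'E'
from h import *
def fit(q):
    A=np.c_[2*q,np.ones(len(q))];s=np.linalg.lstsq(A,(q**2).sum(1),rcond=None)[0];return s[:2],np.sqrt(s[2]+s[:2]@s[:2])
def axis(d,K,T,c0=(.582,-.144)):
    C=cloud(d,K,T);q=C[(abs(C[...,2]-.125)<.0025)][:,:2];q=q[np.hypot(*(q-c0).T)<.05];c=np.array(c0)
    for lab in ('in',):
        th=np.degrees(np.arctan2(*(q-c).T[::-1]));r=np.hypot(*(q-c).T);pts=[]
        for a in range(-180,180,12):
            k=(th>=a)&(th<a+12)
            if k.sum()>4: pts.append(q[k][r[k].argmin()])
        pts=np.array(pts);c,rr=fit(pts);e=np.abs(np.hypot(*(pts-c).T)-rr);
        pts=pts[e<.003];c,rr=fit(pts);print(len(q),len(pts),'inner fit',c.round(4),rr.round(4))
if __name__=='__main__':
    f=np.load('w5.npz');axis(f['d'],f['K'],f['T']);f=np.load('scene.npz');axis(f['d'],f['K'],f['T'])
    for n in('scene','side'): p,d,K,T=snap(n);axis(d,K,T)
E
python3 axis.py; python3 pl.py .513,-.3885,.2,95,.5,12
```

```text
772 23 inner fit [ 0.5816 -0.1432] 0.0317
97 6 inner fit [ 0.5829 -0.1443] 0.032
99 6 inner fit [ 0.5834 -0.1447] 0.0315
82 3 inner fit [ 0.5766 -0.134 ] 0.0256
t 22.9 at [ 0.4745 -0.2334  0.2953] F [-0.3  0.1 -0.4] w 0.0686 tilt [-0.  0. -1.]
yaw -179.9
-> (0.513, -0.3885, 0.2, 95)
[[0.5,[-0.32,-1.29,0.79],[0.0,0.0,0.124]],[0.5,[-0.48,-1.25,0.8],[0.0,0.0,0.124]],[0.5,[-0.62,-1.17,0.79],[0.0,0.0,0.123]],[0.5,[-0.77,-1.09,0.79],[0.0,0.0,0.124]],[0.5,[-0.89,-0.99,0.8],[0.0,0.0,0.124]],[0.5,[-1.01,-0.87,0.79],[0.0,0.0,0.124]],[0.5,[-1.11,-0.74,0.8],[0.0,0.0,0.123]],[0.5,[-1.19,-0.59,0.79],[0.0,0.0,0.124]],[0.5,[-1.26,-0.45,0.79],[0.0,0.0,0.124]],[0.5,[-1.3,-0.28,0.8],[0.0,0.0,0.124]],[0.5,[-1.33,-0.12,0.79],[0.0,0.0,0.123]],[0.5,[-1.33,0.04,0.79],[0.0,0.0,0.124]]]
```

play_rows:
  moves:
    - [0.5,[-0.32,-1.29,0.79],[0,0,0.124]]
    - [0.5,[-0.48,-1.25,0.8],[0,0,0.124]]
    - [0.5,[-0.62,-1.17,0.79],[0,0,0.123]]
    - [0.5,[-0.77,-1.09,0.79],[0,0,0.124]]
    - [0.5,[-0.89,-0.99,0.8],[0,0,0.124]]
    - [0.5,[-1.01,-0.87,0.79],[0,0,0.124]]
    - [0.5,[-1.11,-0.74,0.8],[0,0,0.123]]
    - [0.5,[-1.19,-0.59,0.79],[0,0,0.124]]
    - [0.5,[-1.26,-0.45,0.79],[0,0,0.124]]
    - [0.5,[-1.3,-0.28,0.8],[0,0,0.124]]
    - [0.5,[-1.33,-0.12,0.79],[0,0,0.123]]
    - [0.5,[-1.33,0.04,0.79],[0,0,0.124]]

```text
clock: 23.85
eef_pos: [0.5134, -0.3889, 0.1995]
tool_rot: [0.678, 0.735, 0.0, -0.0]
ft_force: [0.7, -0.4, 0.9]
grip_width: 0.064
```

play_rows:
  moves:
    - [0.5,[0,0,0],[0,0,0]]
    - [0.5,[0,0,0],[0,0,0]]

```text
clock: 24.02
eef_pos: [0.5127, -0.3886, 0.1991]
tool_rot: [0.675, 0.738, 0.0, -0.001]
ft_force: [0.8, -0.4, -1.0]
grip_width: 0.0643
```

```bash
cat > knob.py <<'E'
from axis import *
import sys
for n in sys.argv[1:]:
    p,d,K,T=snap(n);C=cloud(d,K,T);x,y,z=C[...,0],C[...,1],C[...,2]
    b=cv2.cvtColor(p,cv2.COLOR_RGB2HSV);m=(abs(z-.062)<.0025)&(x>.42)&(x<.62)&(y>-.5)&(y<-.28)
    q=C[m][:,:2].astype(np.float32);print(n,len(q),cv2.minEnclosingCircle(q) if len(q) else '')
    mm=m&(b[...,1]<90)&(b[...,2]>150);s=C[mm][:,:2]
    if len(s)>5: v=np.linalg.svd(s-s.mean(0))[2][0];print('stripe',len(s),s.mean(0),np.degrees(np.arctan2(v[1],v[0])))
E
python3 knob.py scene wrist side; python3 pl.py .513,-.3885,.052,95,.5,6
```

```text
scene 85 ((0.5151079893112183, -0.39001524448394775), 0.02130395732820034)
stripe 12 [ 0.512463   -0.39822442] 76.62874855368237
wrist 1562 ((0.5125861167907715, -0.3884441554546356), 0.020518023520708084)
stripe 76 [ 0.51182831 -0.39740683] -95.26077693216423
side 45 ((0.5115974545478821, -0.38465291261672974), 0.02012873813509941)
t 24.2 at [ 0.513  -0.3885  0.2008] F [ 0.6  0.4 -0.2] w 0.0639 tilt [ 0.001 -0.    -1.   ]
yaw 95.1
-> (0.513, -0.3885, 0.052, 95)
[[0.5,[0.0,0.0,2.48],[0.001,0.0,0.0]],[0.5,[0.0,0.0,2.48],[0.0,0.0,0.001]],[0.5,[0.0,0.0,2.48],[0.0,0.0,0.0]],[0.5,[0.0,0.0,2.48],[0.0,0.0,0.0]],[0.5,[0.0,0.0,2.48],[0.0,0.0,0.0]],[0.5,[0.01,0.0,2.48],[0.0,0.0,0.001]]]
```

play_rows:
  moves:
    - [0.3,[0,0,2],[0,0,0]]
    - [0.3,[0,0,3],[0,0,0]]
    - [0.3,[0,0,3.5],[0,0,0]]
    - [0.3,[0,0,3],[0,0,0]]
    - [0.3,[0,0,2],[0,0,0]]
    - [0.3,[0,0,1.2],[0,0,0]]
    - [0.3,[0,0,0],[0,0,0]]
    - [0.3,[0,0,0],[0,0,0]]

```text
clock: 24.83
eef_pos: [0.513, -0.3893, 0.0537]
tool_rot: [0.676, 0.737, 0.0, 0.0]
ft_force: [-0.0, 0.0, 0.8]
grip_width: 0.0556
```

play_rows:
  moves:
    - [-1,[0,0,0],[0,0,0]]
    - [-1,[0,0,0],[0,0,0]]
    - [-1,[0,0,0],[0,0,0]]
    - [-1,[0,0,0],[0,0,0]]
    - [-1,[0,0,0],[0,0,0]]

```text
clock: 25.25
eef_pos: [0.5142, -0.3907, 0.0559]
tool_rot: [0.676, 0.737, 0.0, 0.003]
ft_force: [-0.3, 0.8, 6.4]
grip_width: 0.0364
```

```bash
python3 pl.py .513,-.3885,.2,95,-1,6
```

```text
t 25.2 at [ 0.5142 -0.3907  0.0559] F [-0.3  0.8  6.4] w 0.0364 tilt [ 0.004 -0.003 -1.   ]
yaw 94.9
-> (0.513, -0.3885, 0.2, 95)
[[-1,[0.03,-0.01,-2.4],[0.004,0.003,0.0]],[-1,[0.04,-0.01,-2.4],[0.0,0.0,0.0]],[-1,[0.03,-0.02,-2.4],[0.0,0.0,-0.001]],[-1,[0.04,-0.02,-2.41],[0.0,0.0,0.0]],[-1,[0.04,-0.02,-2.4],[0.0,0.0,0.0]],[-1,[0.03,-0.01,-2.4],[0.0,0.0,0.0]]]
```

play_rows:
  moves:
    - [-1,[0,0,-0.5],[0,0,0]]
    - [-1,[0,0,-1],[0,0,0]]
    - [-1,[0,0,-2],[0,0,0]]
    - [-1,[0,0,-3],[0,0,0]]
    - [-1,[0,0,-4],[0,0,0]]
    - [-1,[0,0,-4],[0,0,0]]
    - [-1,[0,0,-3],[0,0,0]]
    - [-1,[0,0,-1],[0,0,0]]
    - [-1,[0,0,0],[0,0,0]]
    - [-1,[0,0,0],[0,0,0]]

```text
clock: 26.08
eef_pos: [0.5124, -0.3894, 0.2377]
tool_rot: [0.676, 0.737, -0.0, -0.0]
ft_force: [0.1, 0.2, -2.1]
grip_width: 0.0363
```

```bash
cat > hand.py <<'E'
from axis import *
o=bot.get_obs();P=o['eef_pos'];M=R.from_quat(o['tool_rot']).as_matrix();print(o['clock'],P.round(4),o['ft_force'].round(1),'w',round(o['grip_width'],4),'tilt',M[:,2].round(3))
for n in ('wrist','scene'):
    p,d,K,T=snap(n);C=(cloud(d,K,T)-P)@M;hsv=cv2.cvtColor(p,cv2.COLOR_RGB2HSV)  # tool coords
    b=(hsv[...,0]>105)&(hsv[...,0]<130)&(hsv[...,1]>130)&(np.hypot(C[...,0],C[...,1])<.06)&(abs(C[...,2])<.06)&(d>0)
    q=C[b];print(n,len(q),'z pct',np.percentile(q[:,2],[1,25,50,75,99]).round(4) if len(q) else '')
    h=b&(C[...,2]>.012)&(np.hypot(C[...,0],C[...,1])>.024);q=C[h]
    if len(q)<50: continue
    w=np.ones(len(q),bool)
    for _ in range(6):
        A=np.c_[q[:,:2],np.ones(len(q))];s=np.linalg.lstsq(A[w],q[w,2],rcond=None)[0];w=abs(q[:,2]-A@s)<.002
    print('disc plane tool z',s.round(4),w.sum()); t=q[w][:,:2].astype(np.float32)
    th=np.degrees(np.arctan2(t[:,1],t[:,0]));r=np.hypot(*t.T);pts=np.array([t[k][r[k].argmax()] for a in range(-180,180,8) for k in [(th>=a)&(th<a+8)] if k.sum()>3])
    pts=pts[np.hypot(*pts.T)>.04]
    if len(pts)>4:
        c,rr=fit(pts);print('rim fit tool xy',c.round(4),rr.round(4),len(pts))
        from scipy.optimize import least_squares
        f=least_squares(lambda c:np.hypot(*(pts-c).T)-.0465,[0,0],loss='soft_l1',f_scale=.001);print('fixed r',f.x.round(4))
    if n=='wrist':save('hand%d'%o['clock'],p)
E
python3 hand.py
```

```text
26.0833 [ 0.5124 -0.3894  0.2377] [ 0.1  0.2 -2.1] w 0.0363 tilt [-0.  0. -1.]
wrist 19544 z pct [-0.0072 -0.0053  0.0252  0.026   0.044 ]
disc plane tool z [-0.0019  0.0037  0.0258] 10468
rim fit tool xy [ 0.0025 -0.0004] 0.046 38
fixed r [ 0.0023 -0.0004]
scene 599 z pct [-0.038   0.0271  0.029   0.0322  0.0494]
disc plane tool z [0.0722 0.1002 0.0295] 128
rim fit tool xy [0.0033 0.0018] 0.045 9
fixed r [0.0036 0.0001]
```

play_rows:
  moves:
    - [-1,[1.2,0.5,0],[0,0,0]]
    - [-1,[2.4,1,0],[0,0,0]]
    - [-1,[3.4,1.3,0],[0,0,0]]
    - [-1,[3.6,1.4,0],[0,0,0]]
    - [-1,[3.6,1.4,0],[0,0,0]]
    - [-1,[3.6,1.4,0],[0,0,0]]
    - [-1,[3,1.15,0],[0,0,0]]
    - [-1,[1.9,0.6,0],[0,0,0]]
    - [-1,[0.96,0.3,0],[0,0,0]]
    - [-1,[0,0,0],[0,0,0]]
    - [-1,[0,0,0],[0,0,0]]

```text
clock: 27.1
eef_pos: [0.5819, -0.1457, 0.237]
tool_rot: [0.676, 0.737, -0.001, -0.001]
ft_force: [-1.1, -0.4, -1.4]
grip_width: 0.0362
```

```bash
python3 pl.py .5824,-.1459,.185,None,-1,4; python3 hand.py
```

```text
t 27.1 at [ 0.5819 -0.1457  0.237 ] F [-1.1 -0.4 -1.4] w 0.0362 tilt [-0.002 -0.    -1.   ]
yaw 95.0
-> (0.5824, -0.1459, 0.185, None)
[[-1,[-0.01,0.01,1.3],[-0.002,0.0,0.0]],[-1,[0.0,0.01,1.3],[0.0,0.0,0.0]],[-1,[-0.01,0.02,1.3],[0.0,0.0,0.0]],[-1,[0.0,0.01,1.3],[0.0,0.0,0.0]]]
27.1 [ 0.5819 -0.1457  0.237 ] [-1.1 -0.4 -1.4] w 0.0362 tilt [-0.002 -0.    -1.   ]
wrist 20370 z pct [-0.0073 -0.005   0.0253  0.0259  0.0436]
disc plane tool z [-0.0019  0.0038  0.0257] 11218
rim fit tool xy [ 0.0024 -0.0004] 0.0461 38
fixed r [ 0.0023 -0.0004]
scene 597 z pct [-0.0488  0.0252  0.0268  0.0288  0.0447]
disc plane tool z [0.0115 0.011  0.027 ] 270
rim fit tool xy [0.0018 0.002 ] 0.0448 28
fixed r [0.0027 0.0006]
```

play_rows:
  moves:
    - [-1,[0,0.03,1.2],[0,0,0]]
    - [-1,[0,0.02,2],[0,0,0]]
    - [-1,[0,0,1.5],[0,0,0]]
    - [-1,[0,0,0.8],[0,0,0]]
    - [-1,[0,0,0.4],[0,0,0]]
    - [-1,[0,0,0.2],[0,0,0]]
    - [-1,[0,0,0.1],[0,0,0]]
    - [-1,[0,0,0],[0,0,0]]

```text
clock: 27.87
eef_pos: [0.5833, -0.1464, 0.1768]
tool_rot: [0.676, 0.737, 0.0, 0.001]
ft_force: [0.2, 0.6, -0.7]
grip_width: 0.0363
```

play_rows:
  moves:
    - [-1,[0,0,0.1],[0,0,0]]
    - [-1,[0,0,0.1],[0,0,0]]
    - [-1,[0,0,0.1],[0,0,0]]
    - [-1,[0,0,0],[0,0,0]]

```text
clock: 28.2
eef_pos: [0.5831, -0.1459, 0.1731]
tool_rot: [0.676, 0.737, 0.0, 0.0]
ft_force: [-0.4, -0.3, -0.9]
grip_width: 0.0365
```

play_rows:
  moves:
    - [-1,[0,0,0.1],[0,0,0]]
    - [-1,[0,0,0.1],[0,0,0]]
    - [-1,[0,0,0.1],[0,0,0]]
    - [-1,[0,0,0],[0,0,0]]

```text
clock: 28.53
eef_pos: [0.5828, -0.1459, 0.1697]
tool_rot: [0.676, 0.737, -0.0, -0.0]
ft_force: [1.0, -0.7, -1.0]
grip_width: 0.0361
```

play_rows:
  moves:
    - [-1,[0,0,0.1],[0,0,0]]
    - [-1,[0,0,0.1],[0,0,0]]
    - [-1,[0,0,0],[0,0,0]]

```text
clock: 28.78
eef_pos: [0.5828, -0.1459, 0.1678]
tool_rot: [0.676, 0.737, -0.0, -0.0]
ft_force: [0.6, 0.2, -1.6]
grip_width: 0.0361
```

play_rows:
  moves:
    - [-1,[0,0,0.1],[0,0,0]]
    - [-1,[0,0,0.1],[0,0,0]]
    - [-1,[0,0,0],[0,0,0]]

```text
clock: 29.03
eef_pos: [0.5828, -0.1459, 0.1658]
tool_rot: [0.676, 0.737, -0.0, -0.0]
ft_force: [0.4, 0.2, -1.6]
grip_width: 0.0366
```

play_rows:
  moves:
    - [-1,[0,0,0.1],[0,0,0]]
    - [-1,[0,0,0.1],[0,0,0]]
    - [-1,[0,0,0],[0,0,0]]

```text
clock: 29.28
eef_pos: [0.5828, -0.1459, 0.1638]
tool_rot: [0.676, 0.737, -0.0, -0.0]
ft_force: [-0.5, 0.4, -2.2]
grip_width: 0.036
```

play_rows:
  moves:
    - [-1,[0,0,0.1],[0,0,0]]
    - [-1,[0,0,0.1],[0,0,0]]
    - [-1,[0,0,0],[0,0,0]]

```text
clock: 29.53
eef_pos: [0.583, -0.146, 0.162]
tool_rot: [0.676, 0.737, 0.0, 0.0]
ft_force: [0.6, 0.2, -1.7]
grip_width: 0.0361
```

play_rows:
  moves:
    - [-1,[0,0,0.1],[0,0,0]]
    - [-1,[0,0,0],[0,0,0]]

```text
clock: 29.7
eef_pos: [0.583, -0.146, 0.1619]
tool_rot: [0.676, 0.737, 0.0, 0.0]
ft_force: [-1.6, 0.1, 3.1]
grip_width: 0.0365
```

play_rows:
  moves:
    - [-1,[0,0,0.1],[0,0,0]]
    - [-1,[0,0,0],[0,0,0]]

```text
clock: 29.87
eef_pos: [0.583, -0.146, 0.1618]
tool_rot: [0.676, 0.737, 0.0, 0.001]
ft_force: [-2.9, 0.9, 7.5]
grip_width: 0.0363
```

```bash
python3 hand.py
```

```text
29.8667 [ 0.583  -0.146   0.1618] [-2.9  0.9  7.5] w 0.0363 tilt [ 0.001 -0.    -1.   ]
wrist 20336 z pct [-0.0073 -0.005   0.0252  0.0259  0.0436]
disc plane tool z [-0.001   0.0037  0.0257] 11220
rim fit tool xy [ 0.0023 -0.0004] 0.0461 39
fixed r [ 0.0022 -0.0004]
scene 540 z pct [-0.0523  0.0253  0.027   0.0287  0.0416]
disc plane tool z [-0.0002  0.0161  0.0271] 270
rim fit tool xy [0.002  0.0018] 0.0448 34
fixed r [0.0023 0.0009]
```

play_rows:
  moves:
    - [-1,[0,0.01,-0.1],[0,0,-0.04]]
    - [-1,[0,0.01,0],[0,0,-0.04]]
    - [-1,[0,0,0],[0,0,0]]

```text
clock: 30.22
eef_pos: [0.5831, -0.146, 0.1619]
tool_rot: [0.646, 0.763, 0.0, 0.0]
ft_force: [-2.9, 1.4, 6.0]
grip_width: 0.0363
```

```bash
cat > st.py <<'E'
from h import *
o=bot.get_obs();M=R.from_quat(o['tool_rot']).as_matrix();print(round(o['clock'],2),o['eef_pos'].round(4),'yaw',np.degrees(np.arctan2(M[1,0],M[0,0])).round(2),'F',o['ft_force'].round(1),'Tq',o['ft_torque'].round(3),'w',o['grip_width'].round(4),'j6',o['joint_pos'][5].round(3))
E
python3 st.py
```

```text
Traceback (most recent call last):
  File "st.py", line 2, in <module>
    o=bot.get_obs();M=R.from_quat(o['tool_rot']).as_matrix();print(round(o['clock'],2),o['eef_pos'].round(4),'yaw',np.degrees(np.arctan2(M[1,0],M[0,0])).round(2),'F',o['ft_force'].round(1),'Tq',o['ft_torque'].round(3),'w',o['grip_width'].round(4),'j6',o['joint_pos'][5].round(3))
                                                                                                                                                                                                                              ^^^^^^^^^^^^^^^^^^^^^
AttributeError: 'float' object has no attribute 'round'
```

```bash
sed -i "s/o\['grip_width'\].round(4)/round(o['grip_width'],4)/" st.py; python3 st.py
```

```text
30.22 [ 0.5831 -0.146   0.1619] yaw 99.53 F [-2.9  1.4  6. ] Tq [ 0.146  0.589 -0.074] w 0.0363 j6 1.159
```

play_rows:
  moves:
    - [-1,[0,0.01,0],[0,0,-0.04]]
    - [-1,[0,0.01,0],[0,0,-0.04]]
    - [-1,[0,0,0],[0,0,0]]

```text
clock: 30.47
eef_pos: [0.5836, -0.1468, 0.1619]
tool_rot: [0.616, 0.788, -0.0, 0.001]
ft_force: [-2.5, -2.8, 4.7]
grip_width: 0.0363
```

```bash
python3 st.py; python3 hand.py | head -5
```

```text
30.47 [ 0.5836 -0.1468  0.1619] yaw 104.01 F [-2.5 -2.8  4.7] Tq [-0.473  0.427 -0.323] w 0.0363 j6 1.081
30.4667 [ 0.5836 -0.1468  0.1619] [-2.5 -2.8  4.7] w 0.0363 tilt [ 0.001 -0.002 -1.   ]
wrist 20888 z pct [-0.0074 -0.005   0.0249  0.0257  0.0432]
disc plane tool z [-0.009   0.0076  0.0256] 11972
rim fit tool xy [ 0.0047 -0.0006] 0.0461 39
fixed r [ 0.0046 -0.0006]
```

play_rows:
  moves:
    - [-1,[0,-0.05,0],[0,0,0.1]]
    - [-1,[0,-0.05,0.02],[0,0,0.1]]
    - [-1,[0,-0.05,0.03],[0,0,0.1]]
    - [-1,[0,0,0],[0,0,0]]

```text
clock: 30.9
eef_pos: [0.583, -0.1465, 0.1619]
tool_rot: [0.727, 0.686, 0.001, 0.002]
ft_force: [0.3, 0.0, 6.8]
grip_width: 0.0363
```

```bash
python3 st.py; python3 hand.py | head -5
```

```text
30.9 [ 0.583  -0.1465  0.1619] yaw 86.65 F [0.3 0.  6.8] Tq [-0.232  0.218 -0.099] w 0.0363 j6 1.383
30.9 [ 0.583  -0.1465  0.1619] [0.3 0.  6.8] w 0.0363 tilt [ 0.003 -0.001 -1.   ]
wrist 20871 z pct [-0.0074 -0.0049  0.025   0.0257  0.0433]
disc plane tool z [-0.0059  0.0078  0.0256] 12006
rim fit tool xy [ 0.0046 -0.0004] 0.046 39
fixed r [ 0.0045 -0.0004]
```

play_rows:
  moves:
    - [-1,[0,-0.045,0],[0,0,0.1]]
    - [-1,[0,-0.045,0],[0,0,0.1]]
    - [-1,[0,-0.045,0],[0,0,0.1]]
    - [-1,[0,0,0],[0,0,0]]

```text
clock: 31.33
eef_pos: [0.5814, -0.1462, 0.1613]
tool_rot: [0.821, 0.57, 0.001, 0.001]
ft_force: [0.4, -0.9, 5.4]
grip_width: 0.036
```

```bash
python3 st.py; python3 hand.py | head -5
```

```text
31.33 [ 0.5814 -0.1462  0.1613] yaw 69.56 F [ 0.4 -0.9  5.4] Tq [-0.207  0.054 -0.179] w 0.036 j6 1.681
31.3333 [ 0.5814 -0.1462  0.1613] [ 0.4 -0.9  5.4] w 0.036 tilt [ 0.002 -0.001 -1.   ]
wrist 20638 z pct [-0.0073 -0.005   0.0252  0.0259  0.0435]
disc plane tool z [0.0012 0.0044 0.0257] 11771
rim fit tool xy [ 0.0039 -0.0001] 0.0461 39
fixed r [ 0.0038 -0.0001]
```

play_rows:
  moves:
    - [-1,[0,-0.038,0.03],[0,0,0.1]]
    - [-1,[0,-0.038,0.03],[0,0,0.1]]
    - [-1,[0,-0.038,0.03],[0,0,0.1]]
    - [-1,[0,-0.038,0.03],[0,0,0.1]]
    - [-1,[0,0,0],[0,0,0]]

```text
clock: 31.85
eef_pos: [0.5796, -0.1453, 0.1597]
tool_rot: [0.918, 0.397, 0.0, 0.0]
ft_force: [-0.8, -1.0, 5.4]
grip_width: 0.0362
```

```bash
python3 st.py; python3 hand.py | head -5
```

```text
31.85 [ 0.5796 -0.1453  0.1597] yaw 46.79 F [-0.8 -1.   5.4] Tq [-0.199  0.028 -0.181] w 0.0362 j6 2.079
31.85 [ 0.5796 -0.1453  0.1597] [-0.8 -1.   5.4] w 0.0362 tilt [ 0.001 -0.    -1.   ]
wrist 20137 z pct [-0.0073 -0.0043  0.0252  0.0259  0.0433]
disc plane tool z [-0.0001  0.0039  0.0257] 11567
rim fit tool xy [0.004  0.0001] 0.0461 39
fixed r [0.0039 0.0001]
```

play_rows:
  moves:
    - [-1,[0,-0.038,0.04],[0,0,0.1]]
    - [-1,[0,-0.038,0.04],[0,0,0.1]]
    - [-1,[0,-0.038,0.04],[0,0,0.1]]
    - [-1,[0,-0.038,0.04],[0,0,0.1]]
    - [-1,[0,0,0],[0,0,0]]

```text
clock: 32.37
eef_pos: [0.5785, -0.1441, 0.1581]
tool_rot: [0.978, 0.207, 0.0, 0.0]
ft_force: [-1.1, -0.1, 5.9]
grip_width: 0.0365
```

```bash
python3 st.py; python3 hand.py | head -5
```

```text
32.37 [ 0.5785 -0.1441  0.1581] yaw 23.89 F [-1.1 -0.1  5.9] Tq [-0.204  0.124 -0.186] w 0.0365 j6 2.481
32.3667 [ 0.5785 -0.1441  0.1581] [-1.1 -0.1  5.9] w 0.0365 tilt [ 0.001 -0.    -1.   ]
wrist 19078 z pct [-0.0073 -0.0034  0.0252  0.0259  0.0436]
disc plane tool z [-0.0009  0.0038  0.0257] 10968
rim fit tool xy [0.0041 0.0004] 0.0462 39
fixed r [0.004  0.0004]
```

play_rows:
  moves:
    - [-1,[0,-0.038,0.04],[0,0,0.1]]
    - [-1,[0,-0.038,0.03],[0,0,0.1]]
    - [-1,[0,-0.02,0.02],[0,0,0.06]]
    - [-1,[0,0,0],[0,0,0]]

```text
clock: 32.8
eef_pos: [0.5781, -0.1432, 0.1571]
tool_rot: [0.997, 0.079, 0.0, 0.0]
ft_force: [0.1, -0.9, 5.5]
grip_width: 0.0361
```

```bash
python3 st.py
```

```text
32.8 [ 0.5781 -0.1432  0.1571] yaw 9.1 F [ 0.1 -0.9  5.5] Tq [-0.288  0.032 -0.089] w 0.0361 j6 2.74
```

play_rows:
  moves:
    - [-1,[0,-0.015,0.01],[0,0,0.04]]
    - [-1,[0,-0.015,0.01],[0,0,0.04]]
    - [-1,[0,0,0],[0,0,0]]

```text
clock: 33.05
eef_pos: [0.5782, -0.143, 0.1569]
tool_rot: [0.999, 0.04, 0.0, 0.0]
ft_force: [0.2, -1.5, 4.9]
grip_width: 0.0361
```

```bash
python3 st.py
```

```text
33.05 [ 0.5782 -0.143   0.1569] yaw 4.57 F [ 0.2 -1.5  4.9] Tq [-0.493  0.06  -0.016] w 0.0361 j6 2.82
```

play_rows:
  moves:
    - [-1,[0,-0.015,0.01],[0,0,0.04]]
    - [-1,[0,0,0],[0,0,0]]

```text
clock: 33.22
eef_pos: [0.5781, -0.1429, 0.1569]
tool_rot: [1.0, 0.02, 0.0, 0.0]
ft_force: [-0.3, -1.6, 5.2]
grip_width: 0.0361
```

```bash
python3 st.py; python3 hand.py|head -5
```

```text
33.22 [ 0.5781 -0.1429  0.1569] yaw 2.28 F [-0.3 -1.6  5.2] Tq [-0.504  0.114  0.052] w 0.0361 j6 2.86
33.2167 [ 0.5781 -0.1429  0.1569] [-0.3 -1.6  5.2] w 0.0361 tilt [ 0.001 -0.001 -1.   ]
wrist 18918 z pct [-0.0073 -0.0048  0.0252  0.0259  0.0436]
disc plane tool z [-0.0002  0.002   0.0257] 10621
rim fit tool xy [0.0043 0.0005] 0.0461 39
fixed r [0.0042 0.0005]
```

play_rows:
  moves:
    - [-1,[0,-0.015,0],[0,0,0.04]]
    - [-1,[0,-0.01,0],[0,0,0.03]]
    - [-1,[0,0,0],[0,0,0]]

```text
clock: 33.57
eef_pos: [0.5777, -0.1423, 0.1569]
tool_rot: [1.0, -0.014, -0.0, 0.0]
ft_force: [-1.3, -0.2, 7.3]
grip_width: 0.0363
```

```bash
python3 st.py; python3 hand.py|head -5
```

```text
33.57 [ 0.5777 -0.1423  0.1569] yaw -1.61 F [-1.3 -0.2  7.3] Tq [-0.424  0.322  0.48 ] w 0.0363 j6 2.928
33.5667 [ 0.5777 -0.1423  0.1569] [-1.3 -0.2  7.3] w 0.0363 tilt [-0. -0. -1.]
wrist 18700 z pct [-0.0073 -0.0045  0.0252  0.0259  0.0438]
disc plane tool z [0.0006 0.0019 0.0256] 10568
rim fit tool xy [0.0043 0.0006] 0.0462 38
fixed r [0.0042 0.0006]
```

The stop torque rose to 0.48 N·m with the cap's origin at 101 mm, level, so the cap is home. Now I release.

play_rows:
  moves:
    - [-1,[0,0,-0.1],[0,0,-0.02]]
    - [0.4,[0,0,0],[0,0,0]]
    - [0.4,[0,0,0],[0,0,0]]
    - [0.4,[0,0,0],[0,0,0]]
    - [0.4,[0,0,0],[0,0,0]]
    - [0.4,[0,0,-1],[0,0,0]]
    - [0.4,[0,0,-2.5],[0,0,0]]
    - [0.4,[0,0,-4],[0,0,0]]
    - [0.4,[0,0,-4],[0,0,0]]
    - [0,[0,0,-4],[0,0,0]]
    - [0,[0,0,0],[0,0,0]]

```text
clock: 34.58
eef_pos: [0.5808, -0.1431, 0.3232]
tool_rot: [1.0, -0.006, 0.008, 0.002]
ft_force: [1.3, -0.4, 1.5]
grip_width: 0.0429
```

```bash
python3 - <<'E'
from axis import *
import subprocess
for n in ('wrist','scene','side'):
    p,d,K,T=snap(n);C=cloud(d,K,T);x,y,z=C[...,0],C[...,1],C[...,2]
    near=(np.hypot(x-.582,y+.144)<.055)
    for z0,l in ((.163,'knob'),(.131,'disc')):
        q=C[near&(abs(z-z0)<.004)]
        if len(q)>20:
            s=np.linalg.lstsq(np.c_[q[:,:2]-[.582,-.144],np.ones(len(q))],q[:,2],rcond=None)[0];print(n,l,len(q),cv2.minEnclosingCircle(q[:,:2].astype(np.float32)),'plane',s.round(3))
    if n!='wrist':save('end_'+n,p)
    else: save('capon',p)
o=bot.get_obs()
E
python3 pl.py .56,-.05,.33,90,-.4,12 .6184,.187,.33,90,-.4,7
```

```text
wrist knob 1384 ((0.5815718770027161, -0.14250272512435913), 0.020374467596411705) plane [-0.016  0.     0.163]
wrist disc 4915 ((0.5815438032150269, -0.14263677597045898), 0.04659408703446388) plane [-0.001 -0.     0.131]
scene knob 126 ((0.5825414061546326, -0.142391175031662), 0.020658766850829124) plane [ 0.023 -0.006  0.162]
scene disc 486 ((0.5832133889198303, -0.14411936700344086), 0.047047898173332214) plane [-0.003  0.002  0.13 ]
side knob 80 ((0.5824894905090332, -0.1387125700712204), 0.02032753825187683) plane [-0.001 -0.004  0.163]
side disc 303 ((0.5810045599937439, -0.1397615522146225), 0.047420281916856766) plane [-0.003 -0.001  0.131]
t 34.7 at [ 0.5781 -0.1424  0.3135] F [-0.5  0.5 -1.1] w 0.0426 tilt [ 0.002 -0.    -1.   ]
yaw -0.7
!! too big [-0.16 -0.77 -0.14] [ 0.    -0.002 -0.132]
!! too big [-0.06 -0.78 -0.14] [ 0.     0.    -0.132]
!! too big [ 0.05 -0.78 -0.13] [ 0.     0.    -0.132]
!! too big [ 0.14 -0.78 -0.14] [ 0.     0.    -0.132]
!! too big [ 0.25 -0.74 -0.14] [ 0.     0.    -0.132]
!! too big [ 0.35 -0.7  -0.14] [ 0.     0.    -0.132]
!! too big [ 0.4
[... 447 characters left out ...]
.13],[0.0,0.0,-0.132]],[-0.4,[0.14,-0.78,-0.14],[0.0,0.0,-0.132]],[-0.4,[0.25,-0.74,-0.14],[0.0,0.0,-0.132]],[-0.4,[0.35,-0.7,-0.14],[0.0,0.0,-0.132]],[-0.4,[0.43,-0.66,-0.14],[0.0,0.0,-0.132]],[-0.4,[0.52,-0.59,-0.13],[0.0,0.0,-0.132]],[-0.4,[0.58,-0.52,-0.14],[0.0,0.0,-0.132]],[-0.4,[0.66,-0.43,-0.14],[0.0,0.0,-0.132]],[-0.4,[0.7,-0.35,-0.14],[0.0,0.0,-0.132]],[-0.4,[0.74,-0.25,-0.14],[0.0,0.0,-0.132]]]
-> (0.6184, 0.187, 0.33, 90)
[[-0.4,[3.39,0.83,0.0],[0.0,0.0,0.0]],[-0.4,[3.38,0.84,0.0],[0.0,0.0,0.0]],[-0.4,[3.39,0.83,0.0],[0.0,0.0,0.0]],[-0.4,[3.39,0.84,0.0],[0.0,0.0,0.0]],[-0.4,[3.38,0.83,-0.01],[0.0,0.0,0.0]],[-0.4,[3.39,0.84,0.0],[0.0,0.0,0.0]],[-0.4,[3.38,0.83,0.0],[0.0,0.0,0.0]]]
```

View pics/capon.png

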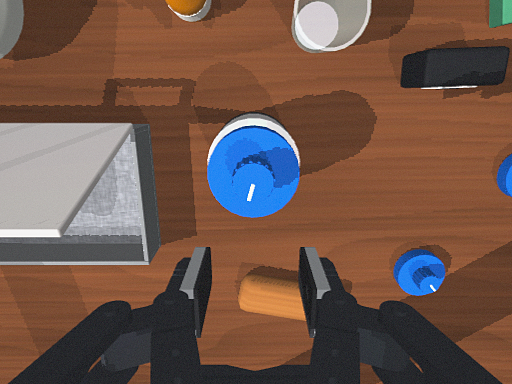

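The cap is level at (253,170), its disc top at 131 mm, so its origin is at 101 mm. Now the lid.

play_rows:
  moves:
    - [-0.1,[0,-0.7,-0.1],[0,0,-0.123]]
    - [-0.1,[0,-0.7,-0.1],[0,0,-0.123]]
    - [-0.1,[0,-0.7,-0.1],[0,0,-0.123]]
    - [-0.1,[0,0,-0.1],[0,0,-0.123]]
    - [-0.1,[0,0,-0.1],[0,0,-0.123]]
    - [-0.1,[0,0,-0.1],[0,0,-0.123]]
    - [-0.1,[0,0,-0.1],[0,0,-0.123]]
    - [-0.1,[0,0,-0.1],[0,0,-0.123]]
    - [-0.1,[0,0,-0.1],[0,0,-0.123]]
    - [-0.1,[0,0,-0.1],[0,0,-0.123]]
    - [-0.1,[0,0,0],[0,0,-0.123]]
    - [-0.1,[0,0,0],[0,0,-0.123]]

```text
clock: 35.73
eef_pos: [0.5747, -0.1214, 0.3202]
tool_rot: [0.742, 0.67, -0.001, -0.002]
ft_force: [0.7, -0.8, -0.1]
grip_width: 0.0387
```

play_rows:
  moves:
    - [-0.1,[1,0,0],[0,0,-0.1]]
    - [-0.1,[2,0.3,0],[0,0,0]]
    - [-0.1,[3,0.4,0],[0,0,0]]
    - [-0.1,[4,0.5,0],[0,0,0]]
    - [-0.1,[4,0.6,0],[0,0,0]]
    - [-0.1,[4,0.6,0],[0,0,0]]
    - [-0.1,[4,0.6,0],[0,0,0]]
    - [-0.1,[4,0.6,0],[0,0,0]]
    - [-0.1,[3,0.3,0],[0,0,0]]
    - [-0.1,[2,0,0],[0,0,0]]
    - [-0.1,[0,0,0],[0,0,0]]
    - [-0.1,[0,0,0],[0,0,0]]

```text
clock: 36.73
eef_pos: [0.6172, 0.1892, 0.3199]
tool_rot: [0.709, 0.705, -0.002, -0.001]
ft_force: [-0.0, -0.9, -0.3]
grip_width: 0.0386
```

```bash
python3 - <<'E'
from h import *
p,d,K,T=snap('wrist');C=cloud(d,K,T);x,y,z=C[...,0],C[...,1],C[...,2]
m=(x>.59)&(x<.65)&(y>.15)&(y<.23)&(z>.2)&(z<.235);q=C[m];print(len(q),np.median(q,0).round(4),np.percentile(q,[2,98],axis=0).round(4).tolist())
save('w7',p)
E
python3 pl.py .618,.189,.219,90,-.1,5
```

```text
1398 [0.6182 0.193  0.2223] [[0.6135, 0.1518, 0.2191], [0.6231, 0.2285, 0.224]]
t 36.8 at [0.6174 0.188  0.3205] F [-0.2  0.4 -0.1] w 0.0382 tilt [-0.004 -0.002 -1.   ]
yaw 89.6
-> (0.618, 0.189, 0.219, 90)
[[-0.1,[0.02,0.02,2.03],[-0.004,0.002,-0.001]],[-0.1,[0.02,0.01,2.03],[0.0,0.0,-0.002]],[-0.1,[0.02,0.01,2.03],[0.0,0.0,-0.001]],[-0.1,[0.02,0.01,2.03],[0.0,0.0,-0.002]],[-0.1,[0.02,0.02,2.03],[0.0,0.0,-0.001]]]
```

play_rows:
  moves:
    - [-0.1,[0.05,0.08,2],[0,0,0]]
    - [-0.1,[0,0,3],[0,0,0]]
    - [-0.1,[0,0,2.5],[0,0,0]]
    - [-0.1,[0,0,1.6],[0,0,0]]
    - [-0.1,[0,0,1],[0,0,0]]
    - [-0.1,[0,0,0],[0,0,0]]
    - [-1,[0,0,0],[0,0,0]]
    - [-1,[0,0,0],[0,0,0]]
    - [-1,[0,0,0],[0,0,0]]
    - [-1,[0,0,0],[0,0,0]]
    - [-1,[0,0,0],[0,0,0]]

```text
clock: 37.7
eef_pos: [0.6196, 0.1882, 0.2235]
tool_rot: [0.71, 0.704, 0.001, 0.001]
ft_force: [-1.6, -1.6, 4.8]
grip_width: 0.0078
```

```bash
python3 arc.py .6238 36 20
```

```text
37.7 [0.6196 0.1882 0.2235] F [-1.6 -1.6  4.8] w 0.007759727112999383 lid 70.8 r 0.1635
[[-1, [0, -0.5, 0.02], [0, 0, 0]], [-1, [0, -0.5, 0.04], [0, 0, 0]], [-1, [0, -0.49, 0.05], [0, 0, 0]], [-1, [0, -0.49, 0.07], [0, 0, 0]], [-1, [0, -0.49, 0.08], [0, 0, 0]], [-1, [0, -0.49, 0.1], [0, 0, 0]], [-1, [0, -0.48, 0.11], [0, 0, 0]], [-1, [0, -0.48, 0.12], [0, 0, 0]], [-1, [0, -0.48, 0.14], [0, 0, 0]], [-1, [0, -0.47, 0.15], [0, 0, 0]], [-1, [0, -0.47, 0.17], [0, 0, 0]], [-1, [0, -0.46, 0.18], [0, 0, 0]], [-1, [0, -0.46, 0.2], [0, 0, 0]], [-1, [0, -0.45, 0.21], [0, 0, 0]], [-1, [0, -0.44, 0.22], [0, 0, 0]], [-1, [0, -0.44, 0.24], [0, 0, 0]], [-1, [0, -0.43, 0.25], [0, 0, 0]], [-1, [0, -0.42, 0.26], [0, 0, 0]], [-1, [0, -0.41, 0.28], [0, 0, 0]], [-1, [0, -0.4, 0.29], [0, 0, 0]]]
```

play_rows:
  moves:
    - [-1,[0,-0.5,0.02],[0,0,0]]
    - [-1,[0,-0.5,0.04],[0,0,0]]
    - [-1,[0,-0.49,0.05],[0,0,0]]
    - [-1,[0,-0.49,0.07],[0,0,0]]
    - [-1,[0,-0.49,0.08],[0,0,0]]
    - [-1,[0,-0.49,0.1],[0,0,0]]
    - [-1,[0,-0.48,0.11],[0,0,0]]
    - [-1,[0,-0.48,0.12],[0,0,0]]
    - [-1,[0,-0.48,0.14],[0,0,0]]
    - [-1,[0,-0.47,0.15],[0,0,0]]

```text
clock: 38.53
eef_pos: [0.5712, 0.189, 0.2143]
tool_rot: [0.71, 0.704, 0.002, 0.001]
ft_force: [3.2, -1.9, 4.5]
grip_width: 0.0076
```

play_rows:
  moves:
    - [-1,[0,-0.47,0.17],[0,0,0]]
    - [-1,[0,-0.46,0.18],[0,0,0]]
    - [-1,[0,-0.46,0.2],[0,0,0]]
    - [-1,[0,-0.45,0.21],[0,0,0]]
    - [-1,[0,-0.44,0.22],[0,0,0]]
    - [-1,[0,-0.44,0.24],[0,0,0]]
    - [-1,[0,-0.43,0.25],[0,0,0]]
    - [-1,[0,-0.42,0.26],[0,0,0]]
    - [-1,[0,-0.41,0.28],[0,0,0]]
    - [-1,[0,-0.4,0.29],[0,0,0]]

```text
clock: 39.37
eef_pos: [0.526, 0.1899, 0.1896]
tool_rot: [0.71, 0.704, 0.0, -0.0]
ft_force: [3.5, 2.4, 4.2]
grip_width: 0.008
```

```bash
python3 arc.py .6238 0 22
```

```text
39.3667 [0.526  0.1899 0.1896] F [3.5 2.4 4.2] w 0.00798535556714081 lid 35.3 r 0.1624
[[-1, [0, -0.36, 0.28], [0, 0, 0]], [-1, [0, -0.35, 0.29], [0, 0, 0]], [-1, [0, -0.34, 0.3], [0, 0, 0]], [-1, [0, -0.33, 0.31], [0, 0, 0]], [-1, [0, -0.33, 0.32], [0, 0, 0]], [-1, [0, -0.32, 0.33], [0, 0, 0]], [-1, [0, -0.31, 0.33], [0, 0, 0]], [-1, [0, -0.3, 0.34], [0, 0, 0]], [-1, [0, -0.29, 0.35], [0, 0, 0]], [-1, [0, -0.28, 0.36], [0, 0, 0]], [-1, [0, -0.27, 0.37], [0, 0, 0]], [-1, [0, -0.26, 0.37], [0, 0, 0]], [-1, [0, -0.25, 0.38], [0, 0, 0]], [-1, [0, -0.24, 0.39], [0, 0, 0]], [-1, [0, -0.23, 0.39], [0, 0, 0]], [-1, [0, -0.21, 0.4], [0, 0, 0]], [-1, [0, -0.2, 0.41], [0, 0, 0]], [-1, [0, -0.19, 0.41], [0, 0, 0]], [-1, [0, -0.18, 0.42], [0, 0, 0]], [-1, [0, -0.17, 0.42], [0, 0, 0]], [-1, [0, -0.16, 0.43], [0, 0, 0]], [-1, [0, -0.14, 0.43], [0, 0, 0]]]
```

Run:
```python
import numpy as np
k=np.radians(np.linspace(51.7,17.7,19));X=-.157*np.cos(k);Z=.157*np.sin(k)
print([[-1,[0,round(float(a)*100,2),round(float(-b)*100,2)],[0,0,0]] for a,b in zip(np.diff(X),np.diff(Z))])
```

```text
[[-1, [0, -0.4, 0.33], [0, 0, 0]], [-1, [0, -0.39, 0.34], [0, 0, 0]], [-1, [0, -0.38, 0.35], [0, 0, 0]], [-1, [0, -0.37, 0.37], [0, 0, 0]], [-1, [0, -0.35, 0.38], [0, 0, 0]], [-1, [0, -0.34, 0.39], [0, 0, 0]], [-1, [0, -0.33, 0.4], [0, 0, 0]], [-1, [0, -0.32, 0.41], [0, 0, 0]], [-1, [0, -0.3, 0.42], [0, 0, 0]], [-1, [0, -0.29, 0.43], [0, 0, 0]], [-1, [0, -0.27, 0.44], [0, 0, 0]], [-1, [0, -0.26, 0.45], [0, 0, 0]], [-1, [0, -0.24, 0.46], [0, 0, 0]], [-1, [0, -0.23, 0.46], [0, 0, 0]], [-1, [0, -0.21, 0.47], [0, 0, 0]], [-1, [0, -0.2, 0.48], [0, 0, 0]], [-1, [0, -0.18, 0.48], [0, 0, 0]], [-1, [0, -0.17, 0.49], [0, 0, 0]]]
```

play_rows:
  moves:
    - [-1,[0,-0.4,0.33],[0,0,0]]
    - [-1,[0,-0.39,0.34],[0,0,0]]
    - [-1,[0,-0.38,0.35],[0,0,0]]
    - [-1,[0,-0.37,0.37],[0,0,0]]
    - [-1,[0,-0.35,0.38],[0,0,0]]
    - [-1,[0,-0.34,0.39],[0,0,0]]
    - [-1,[0,-0.33,0.4],[0,0,0]]
    - [-1,[0,-0.32,0.41],[0,0,0]]
    - [-1,[0,-0.3,0.42],[0,0,0]]
    - [-1,[0,-0.29,0.43],[0,0,0]]

```text
clock: 40.2
eef_pos: [0.4916, 0.1902, 0.1511]
tool_rot: [0.71, 0.704, 0.001, -0.0]
ft_force: [3.6, 5.0, 0.8]
grip_width: 0.0073
```

play_rows:
  moves:
    - [-1,[0,-0.27,0.44],[0,0,0]]
    - [-1,[0,-0.26,0.45],[0,0,0]]
    - [-1,[0,-0.24,0.46],[0,0,0]]
    - [-1,[0,-0.23,0.46],[0,0,0]]
    - [-1,[0,-0.21,0.47],[0,0,0]]
    - [-1,[0,-0.15,0.35],[0,0,0]]
    - [-1,[0,0,0],[0,0,0]]

```text
clock: 40.78
eef_pos: [0.4773, 0.1902, 0.1243]
tool_rot: [0.71, 0.704, 0.0, -0.001]
ft_force: [3.0, 5.7, -0.8]
grip_width: 0.0077
```

```bash
python3 st.py
cat > shut.py <<'E'
from h import *
p,d,K,T=snap('scene');C=cloud(d,K,T);x,y,z=C[...,0],C[...,1],C[...,2]
hsv=cv2.cvtColor(p,cv2.COLOR_RGB2HSV)
m=(hsv[...,1]<60)&(hsv[...,2]>150)&(x>.43)&(x<.64)&(y>-.0)&(y<.38)&(z>.055)&(z<.12)
q=C[m];A=np.c_[q[:,:2],np.ones(len(q))];w=np.ones(len(q),bool)
for _ in range(10): s=np.linalg.lstsq(A[w],q[w,2],rcond=None)[0];w=abs(q[:,2]-A@s)<.004
print('lid tilt deg',np.degrees(np.arctan(-s[0])).round(2),w.sum(),'z at x=.45/.62',(s[0]*.45+s[1]*.19+s[2]).round(4),(s[0]*.62+s[1]*.19+s[2]).round(4))
E
python3 shut.py
```

```text
40.78 [0.4773 0.1902 0.1243] yaw 89.58 F [ 3.   5.7 -0.8] Tq [ 1.155 -0.854 -0.047] w 0.0077 j6 1.957
lid tilt deg 3.71 5574 z at x=.45/.62 0.0787 0.0677
```

play_rows:
  moves:
    - [-1,[0,-0.12,0.3],[0,0,0]]
    - [-1,[0,-0.1,0.3],[0,0,0]]
    - [-1,[0,-0.07,0.2],[0,0,0]]
    - [-1,[0,-0.03,0.12],[0,0,0]]
    - [-1,[0,0,0.08],[0,0,0]]
    - [-1,[0,0,0],[0,0,0]]

```text
clock: 41.33
eef_pos: [0.4741, 0.1903, 0.1148]
tool_rot: [0.71, 0.704, 0.0, -0.001]
ft_force: [1.7, 5.2, 1.9]
grip_width: 0.0078
```

```bash
python3 st.py; python3 shut.py
```

```text
41.33 [0.4741 0.1903 0.1148] yaw 89.57 F [1.7 5.2 1.9] Tq [ 1.089 -0.598 -0.14 ] w 0.0078 j6 1.959
lid tilt deg 0.1 5426 z at x=.45/.62 0.0676 0.0673
```

play_rows:
  moves:
    - [-1,[0,0,0.1],[0,0,0]]
    - [-1,[0,0,0.1],[0,0,0]]
    - [-1,[0,0,0.05],[0,0,0]]
    - [-1,[0,0,0],[0,0,0]]

```text
clock: 41.72
eef_pos: [0.4742, 0.1903, 0.1147]
tool_rot: [0.71, 0.704, 0.001, -0.001]
ft_force: [-2.8, 3.2, 17.4]
grip_width: 0.0075
```

```bash
python3 st.py; python3 shut.py
```

```text
41.72 [0.4742 0.1903 0.1147] yaw 89.57 F [-2.8  3.2 17.4] Tq [ 0.638  0.49  -0.073] w 0.0075 j6 1.959
lid tilt deg 0.05 5427 z at x=.45/.62 0.0676 0.0674
```

Pressing with 17 N moves it no further, so the lid is shut. I relieve the pressure, release and retreat.

play_rows:
  moves:
    - [-1,[0,0,-0.2],[0,0,0]]
    - [-0.4,[0,0,0],[0,0,0]]
    - [-0.4,[0,0,0],[0,0,0]]
    - [-0.4,[0,0,0],[0,0,0]]
    - [-0.4,[0,0,0],[0,0,0]]
    - [-0.4,[0,0,-1],[0,0,0]]
    - [-0.4,[0,0,-2],[0,0,0]]
    - [-0.4,[0,0,-3],[0,0,0]]
    - [-0.4,[0,0,-4],[0,0,0]]
    - [-0.4,[0,-3,-4],[0,0,0]]
    - [-0.4,[0,-4,0],[0,0,0]]
    - [-0.4,[0,0,0],[0,0,0]]

```text
clock: 42.77
eef_pos: [0.404, 0.1889, 0.2494]
tool_rot: [0.709, 0.705, -0.002, -0.001]
ft_force: [-1.6, -0.8, -1.8]
grip_width: 0.0255
```

```bash
python3 st.py; python3 shut.py
python3 - <<'E'
from h import *
p,d,K,T=snap('scene');save('final',cv2.resize(p,(800,600),interpolation=cv2.INTER_CUBIC))
C=cloud(d,K,T);x,y,z=C[...,0],C[...,1],C[...,2];near=np.hypot(x-.582,y+.144)<.055
q=C[near&(abs(z-.131)<.005)];print('disc',len(q),np.linalg.lstsq(np.c_[q[:,:2]-[.582,-.144],np.ones(len(q))],q[:,2],rcond=None)[0].round(4))
# moved things: compare with start picture
f=np.load('scene.npz');df=cv2.absdiff(p,f['p']).max(2);dd=abs(d-f['d'])
m=cv2.morphologyEx(((dd>.015)&(df>25)).astype(np.uint8),cv2.MORPH_OPEN,np.ones((3,3)));k,l,s,c=cv2.connectedComponentsWithStats(m)
for i in range(1,k):
    if s[i,4]>25: print(s[i],np.median(C[l==i],0).round(3))
E
```

```text
42.77 [0.404  0.1889 0.2494] yaw 89.62 F [-1.6 -0.8 -1.8] Tq [0.004 0.092 0.014] w 0.0255 j6 2.014
lid tilt deg 0.13 5437 z at x=.45/.62 0.0677 0.0673
disc 516 [0.0027 0.0032 0.13  ]
[233   0   9   6  34] [-1.777  0.21  -0.705]
[251   0   6   9  46] [-0.001  0.073  0.335]
[ 305    0   53  119 3617] [0.438 0.177 0.496]
[ 361    0   51   56 1537] [-0.304  0.785 -0.005]
[251   4  27  40 747] [0.022 0.105 0.274]
[204  21  13  30 225] [ 0.027 -0.08   0.265]
[223  33  22  27 345] [ 0.059 -0.003  0.221]
[328 149  44   9 195] [ 0.384  0.353 -0.001]
[308 154   6   6  27] [0.38 0.21 0.  ]
[251 156  46   9 201] [ 0.379  0.083 -0.001]
[313 170  10   9  45] [0.51  0.197 0.068]
[197 182  23  24 419] [ 0.592 -0.142  0.134]
[113 193  32  28 707] [ 0.5   -0.395 -0.001]
```

View pics/final.png

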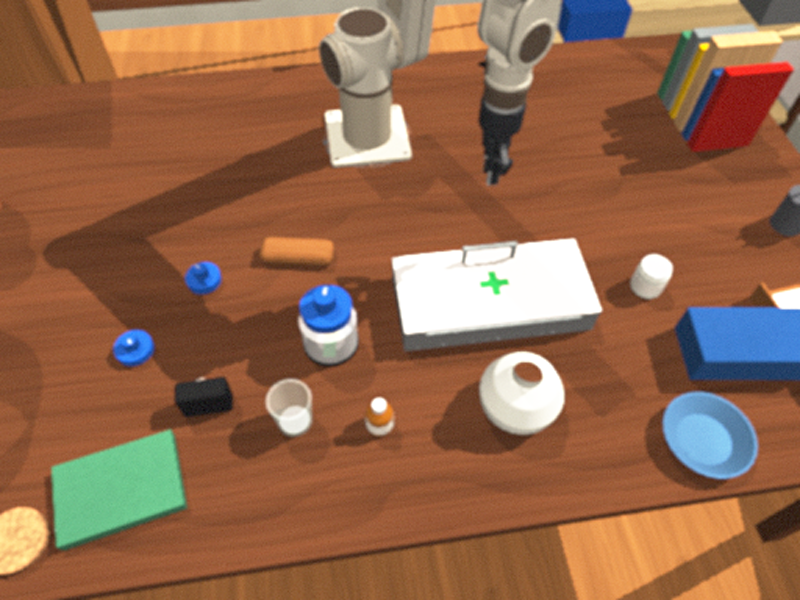

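The final view shows the lid shut at (495,295) and the jar capped at (328,320). Everything else stands as it did at the start.

```bash
python3 -c "
from workcell import bot
print(bot.job_done())"
```

```text
the job is handed in; nothing more can be done
None
```

The job is finished and handed in at about 43 s of the 210 s allowed; the hand-in reports no verdict.

- **Lid up:** I raised it by the bar to 70.3°, measured by depth. It stood there untouched during the transfer and the capping.
- **Pill boxes:** Three were present: green, blue and yellow. I dropped each one into the jar's mouth, and views through the mouth and wall showed green and blue clearly and yellow partly.
- **Cap:** It came down level and reached the thread-start height of 106 mm straight away, so the lugs had landed in a gap between the ridges and I felt no drop. Turning it backward about 9° met the backward stop, which confirmed the thread start. I then screwed it forward about 102–106° to the home stop. The origin is at 101 mm by both arm and cameras, and the cap is level to about 0.2°. It met at most about 0.5 N·m at the stop.
- **Lid shut:** The tilt is about 0.1°, within measurement noise, and pressing with 17 N moved it no further.

In the last picture, the only differences from the start are the cap, the lid, the arm and its shadows. The cap sat 2 to 4 mm off-centre in the grip; I allowed for that while turning. The scene and wrist cameras disagreed by 1 to 2 mm. I saw no grip slip and no knocked cap.

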